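# Ready the loading nose over an asphalt beam

### The job

Get the three-point bending test ready: first take the brass weight off the asphalt beam and stand it upright in the low wooden tray. Then lift the steel loading nose out of its blue rest, carry it over the yellow guards and finish while holding it still and upright about 1 cm above the white line across the top of the beam, its rounded edge centred on the line and running along it, without ever touching the beam or the jig with the nose. Keep the beam where it lies, and leave the large brass weight, the glass beaker and the tin alone; the program ends with the nose still held in the gripper.

Things in the scene. Friction and masses are not known exactly. Their poses are not given: they have to be found in the camera images.
- jig: Fixed three-point bending jig: dark steel base plate 100 (x) x 250 (y) x 12 mm, origin at the centre of its underside on the bench. Two roller supports across x at y = +-62 mm carry the beam (underside 36 mm above the bench). At y = +-117 mm stands a yellow upright guard, 100 mm wide (x), 4 to 8 mm thick, top 125 mm above the bench. The jig's yaw varies.
- beam: Loose dark asphalt beam with stone specks, 44 (x) x 170 (y) x 44 mm, 0.75 kg, lying level on the rollers along the jig's y axis; origin at the centre of its underside. It must stay in place.
- beam_mark (a point): Mid-length point of the beam's top face, 80 mm above the bench, the middle of the white line (3 mm wide) that runs across the beam along this point's x axis; the beam runs along its y axis, z is up.
- weight_centre (a point): Centre (half-way up, 24 mm above its underside) of the smaller brass weight, which at the start stands upright on top of the beam over the white line. Straight round body about 34 mm across up to about 28 mm above its underside, narrowing above that to a knob on top (the narrowing part is slippery to grip: take it round the body); 48 mm high in all, about 0.2 kg. z is its upright axis.
- weight: The same smaller brass weight, origin at the centre of its underside.
- tray: Fixed low square wooden tray with black liner, 110 x 110 mm outside, walls 4 mm thick and 10 mm high, inner floor 4 mm above the bench; empty. Origin at the centre of its underside. It stands on the left or the right of the jig.
- nose_rest: Fixed blue plastic rest, 90 (x) x 68 (y) x 32 mm high, with a slot along x, 18 mm wide and open at the top and both ends, in which the blade of the nose hangs. Origin at the centre of its underside. It stands on the other side of the jig from the tray.
- nose_grip (a point): Point to grip the loading nose: in the middle of its upright aluminium stem, 58 mm above the nose's lower edge (70 mm above the bench in the rest). The stem is 32 mm (x) by 20 mm (y), and reaches from 24 mm below this point (top of the flange) to 21 mm above it. Axes as nose.
- nose_edge (a point): Middle of the rounded lower edge of the loading nose; the edge (60 mm long, radius 6 mm) runs along this point's x axis; z is up. 12 mm above the bench in the rest.
- nose: The loose loading nose, about 0.35 kg, 79 mm high, origin at the middle of its lower edge: a steel blade 60 (x) x 12 (y) mm from 0 to 20 mm, a steel flange 60 (x) x 36 (y) mm from 20 to 34 mm (it sits on the top of the rest), and an aluminium stem 32 (x) x 20 (y) mm from 34 to 79 mm. In the rest it stands upright, x along the slot.
- big_weight: Bystander: the larger brass weight, 45 mm across, 62 mm high, standing on the bench; origin at the centre of its underside. Leave alone.
- glass_beaker: Bystander: glass beaker 60 mm across, 72 mm high, on the bench; origin at the centre of its underside. Leave alone.
- tin: Bystander: closed aluminium sample tin, 66 mm across, 40 mm high, on the bench; origin at the centre of its underside. Leave alone.
Not all that is in view belongs to the job. What is shaped like the weight but orange is not meant. What is shaped like the nose but orange is not meant.

How it is judged:
By the outcome, as a careful person would: the job done as asked, in the order asked, and still so for the second after the job is handed in, while the arm keeps its last pose, push and grip.
It also fails if it takes over 67 s, if anything falls off the work surface, if the arm or the gripper's body presses on something with over 40 N, if the wrist force passes 120 N, or if a joint passes its speed limit or range.

### The arm

A 7-joint arm with a two-finger parallel gripper is mounted at the origin on a cart in front of the work surface, level with it; the furniture and walls round the work are solid. World frame = base frame: x ahead of the robot, y to its left, z up, the work surface at z = 0. Lengths are in m, angles in rad, forces in N, time in s.
With the tool pointing down it reaches from about 0.425 to 0.925 m from the base axis. Payload 6.8 kg.
Tool frame: the origin (TCP) lies on the centre line of the jaws, within the pads' length; the fingertips stand 17 mm ahead of it and the grasp point (between the pads) lies 2 mm behind it; z points along the fingers, x is the direction in which the jaws open and shut, and the axes are right-handed (so a half turn about z gives the same grasp; the last joint's range is limited). The gripper opens to 85 mm and grips with 20 to 120 N. Pads are 22 mm wide; open, the fingers measure 114 mm over their backs; the gripper's body (76 mm by 85 mm) begins 54 mm behind the grasp point. The pads swing forward as they close: fully open they stand 13 mm farther back than shut.
Start: joints at [-1.329, 0.477, 0.022, 1.555, -0.011, 1.109, -0.083], TCP at [0.231, 0.634, 0.248] pointing down, gripper open.
Joint ranges: [-2.96, 2.96], [-0.34, 2.1], [-1.41, 1.46], [0.24, 2.44], [-1.37, 4.51], [0.17, 1.92], [-2.96, 2.96]. Speed limits (rad/s): [2.39, 2.39, 3.14, 3.14, 3.14, 3.14, 3.14].

### API

Orientations are given as a unit quaternion [w, x, y, z].
In Python, from station import status, read_camera, camera_model, bot gives the robot as it stands.
- The arm moves only by the tool arm_command, never from a script. Its argument "series" is a list of rows, each a list of 3 entries, a list of its own where there are three numbers: the finger opening in mm, from 0 to 85.4, then the shift along the tool's x, y, z in mm, then the turn about the tool's z in rad. In form: [[gripper, [dx, dy, dz], roll], ...]. A call has 1 to 8 rows; each row is the pose to reach, as a shift and turn from the pose commanded when the call began, along the tool's axes at that moment; what a row does not reach only later rows make up. A row lasts 1/8 s, in which the tool goes at most 62.5 mm and 10.7 degrees, less where a joint would pass 70% of its speed; a pose out of reach is approached as far as the arm can. A call with a gripper value outside its range is refused whole. The fingers move at their own pace and stop on an object; "squeeze" is the grip in N (left out, the last holds). Time passes only in rows, so rows that repeat a pose let the fingers close. It gives the time, the measured TCP pose, the force and the opening at its end, in the units of the state.
- status.get_obs(): the state, without advancing time (a new reading comes with each control period).
- read_camera(name): name is "side" or "top"; returns the picture (420x560x3 uint8, blue, green, red); there is no depth.
- camera_model(name): a dict with "fov_y" (degrees; the focal length in pixels is half the picture's height over the tangent of half this angle, whatever the lens; pixels are square), "cx", "cy" (the principal point, pixels), "R" (3x3) and "t" (3): a world point X has camera coordinates R X + t. Camera axes: x right, y down, z forward; pixel columns grow to the right and rows downward; lengths in m; the calibration is good to about 2 mm. A picture is of the moment at which its call begins. camera_model takes no time and is no camera call.
- bot.hand_in(): hands the job in, once; it reports no verdict.
The state is a dict: "t": time; "q": joint angles; "joint_vel": joint speeds; "joint_torque": joint torques, N m; "eef_pos": TCP position; "tool_rot": TCP orientation; "contact_force": force on the tool from outside, world axes, zero at the start; "torque": the same for the moment, N m; "gripper_width": opening from 0.0 (shut) to 1.0 (fully open).
Only numpy, scipy, OpenCV 4.12 (cv2) and the standard library are available. Lean on these libraries where they do the work, as an engineer would, in place of code of your own. Each camera call takes 0.05 s, during which the arm holds its last target.

## Working session

There is one attempt and no reset: what is moved stays moved. The work goes in short steps, Python scripts to look and compute and a tool call to move; the robot and the scene stay as the last step left them, time stands still between calls to the robot, and variables do not carry over. Pictures are saved under pics/ and viewed, and the job is handed in when it is done.

Besides the shell and the picture viewer there is one more tool, called in YAML: its name, and indented under it one key for each argument. arm_command: Moves the arm, as the interface text tells. Its arguments: {"type":"object","properties":{"series":{"type":"array"},"squeeze":{"type":"number"}},"required":["series"]}

```bash
ls; mkdir -p pics
python3 - <<'E'
from station import status, read_camera, camera_model, bot
import cv2,numpy as np
np.set_printoptions(precision=4,suppress=True)
print(status.get_obs())
for n in("side","top"):
    im=read_camera(n); cv2.imwrite(f"pics/{n}0.png",im)
    print(n,camera_model(n))
E
```

```text
pics
{'t': 0.0, 'q': array([-1.3291,  0.4778,  0.0223,  1.5565, -0.0115,  1.1093, -0.0831]), 'joint_vel': array([-0.0017, -0.0011,  0.0003,  0.0007,  0.0006, -0.0006, -0.0006]), 'joint_torque': array([ -0.0003, -59.6457,   1.6077, -28.1192,   0.0124,   0.0096,
        -0.    ]), 'eef_pos': array([0.2311, 0.6336, 0.2473]), 'tool_rot': array([ 0.0006,  0.8193,  0.5733, -0.0007]), 'contact_force': array([-0.7837, -0.2043, -0.5229]), 'torque': array([ 0.0377, -0.0072,  0.0638]), 'gripper_width': 1.0004746696756794}
side {'fov_y': 49.61054854301622, 'cx': 274.7186631650693, 'cy': 206.5826619555251, 'R': array([[-0.9861,  0.1656, -0.0151],
       [ 0.1513,  0.8558, -0.4946],
       [-0.069 , -0.49  , -0.869 ]]), 't': array([ 0.5241, -0.0158,  1.1809])}
top {'fov_y': 54.120988009700035, 'cx': 277.16130002991395, 'cy': 208.10577860160834, 'R': array([[ 0.017 , -0.9993,  0.0339],
       [-0.9881, -0.022 , -0.152 ],
       [ 0.1527, -0.031 , -0.9878]]), 't': array([-0.034 ,  0.5281,  1.2096])}
```

View pics/side0.png

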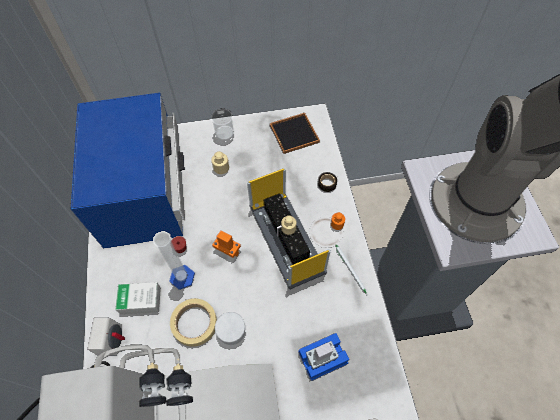

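View pics/top0.png

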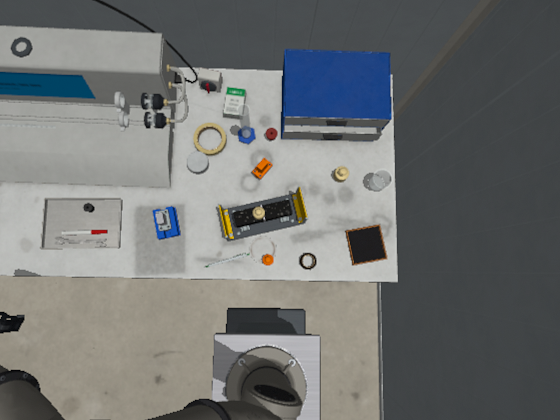

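The weight-shaped things in the top view are brass on the beam (259,212), brass on the bench (341,173, the larger one) and orange (268,260). The one on the beam is meant, since it stands over the white line. The nose-shaped things are grey in the blue rest (163,221) and orange (262,168). The grey one in the blue rest is meant. I'll confirm both in enlarged crops.

Run:
```python
import cv2,numpy as np
s=cv2.imread("pics/side0.png");t=cv2.imread("pics/top0.png")
def c(im,x,y,w,h,k): return cv2.resize(im[y:y+h,x:x+w],None,fx=k,fy=k,interpolation=cv2.INTER_CUBIC)
a=np.vstack([c(s,235,160,100,130,4)[:, :400][:300], c(s,280,325,100,75,4)])
b=np.vstack([c(t,212,180,100,75,4),c(t,135,190,100,75,4)])
cv2.imwrite("pics/crop0.png",np.hstack([a[:600],b[:600]]))
```

```text
(no output)
```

View pics/crop0.png

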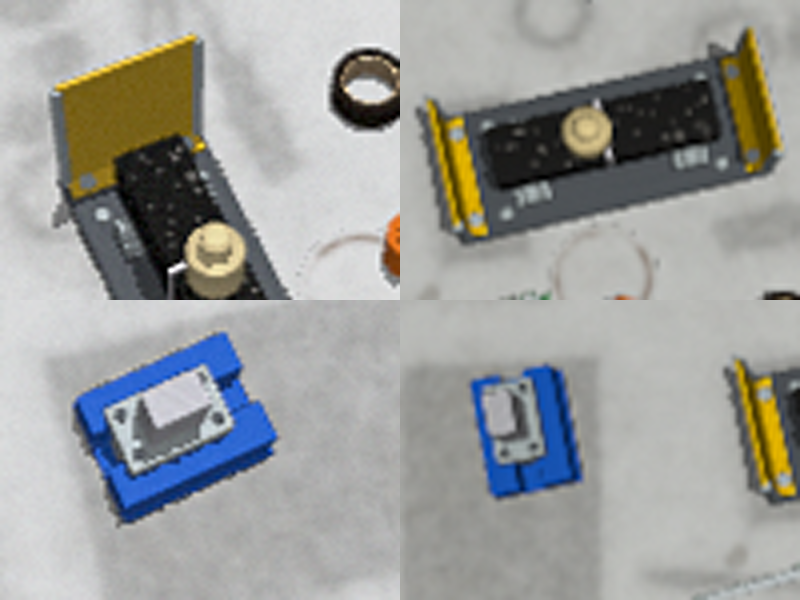

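The crops confirm both: the brass weight stands over the white line at top (259,212) / side (288,224). The grey nose hangs in the blue rest at top (163,221) / side (323,354).

```bash
cat > h.py <<'E'
import numpy as np,cv2
from station import camera_model
M={n:camera_model(n) for n in("side","top")}
F={n:210/np.tan(np.radians(M[n]["fov_y"])/2) for n in M}
def proj(n,X):
    c=np.asarray(M[n]["R"])@np.asarray(X,float)+np.asarray(M[n]["t"]); return np.array([M[n]["cx"]+F[n]*c[0]/c[2],M[n]["cy"]+F[n]*c[1]/c[2]])
def ray(n,uv):
    R=np.asarray(M[n]["R"]);o=-R.T@np.asarray(M[n]["t"]);d=R.T@np.array([(uv[0]-M[n]["cx"])/F[n],(uv[1]-M[n]["cy"])/F[n],1]);return o,d/np.linalg.norm(d)
def onz(n,uv,z):
    o,d=ray(n,uv);return o+d*(z-o[2])/d[2]
def tri(us,ut):
    o1,d1=ray("side",us);o2,d2=ray("top",ut)
    s=np.linalg.lstsq(np.c_[d1,-d2],o2-o1,rcond=None)[0];p,q=o1+d1*s[0],o2+d2*s[1]
    return (p+q)/2,np.linalg.norm(p-q)
E
python3 - <<'E'
import cv2,numpy as np
s=cv2.imread("pics/side0.png");t=cv2.imread("pics/top0.png")
def c(im,x,y,w,h,k,fn):
    o=cv2.resize(im[y:y+h,x:x+w],None,fx=k,fy=k,interpolation=cv2.INTER_NEAREST)
    for i in range(0,w,5):
        cv2.line(o,(i*k,0),(i*k,6 if i%10 else 14),(0,0,255),1)
        if i%10==0: cv2.putText(o,str(x+i),(i*k+2,24),0,.4,(0,0,255))
    for i in range(0,h,5):
        cv2.line(o,(0,i*k),(6 if i%10 else 14,i*k),(0,0,255),1)
        if i%10==0: cv2.putText(o,str(y+i),(16,i*k+5),0,.4,(0,0,255))
    cv2.imwrite(fn,o)
c(s,265,190,65,50,12,"pics/c1.png")
c(t,235,190,65,50,12,"pics/c2.png")
c(s,292,328,65,50,12,"pics/c3.png")
c(t,135,195,65,50,12,"pics/c4.png")
E
```

```text
(no output)
```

View pics/c1.png

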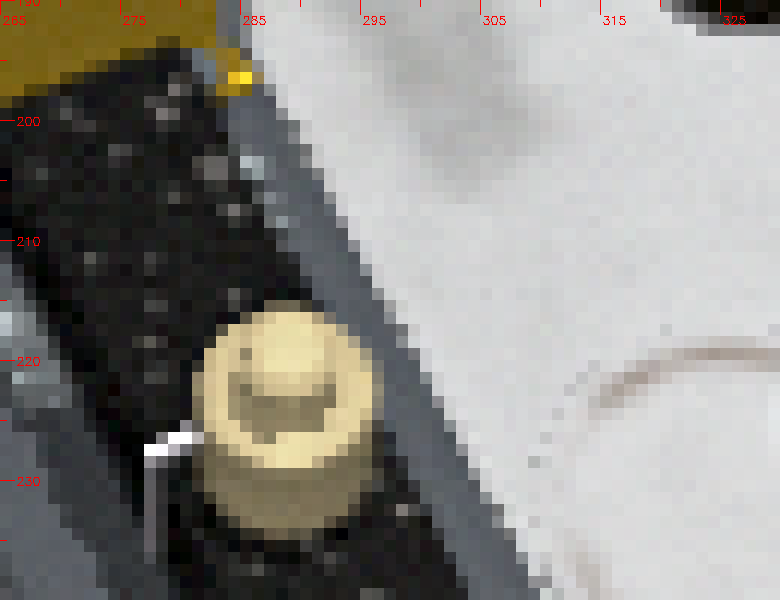

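View pics/c2.png

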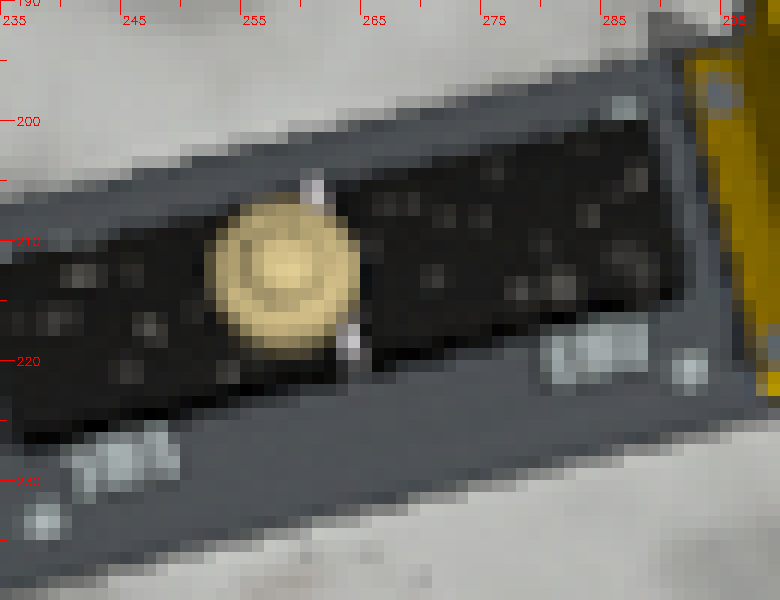

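View pics/c3.png

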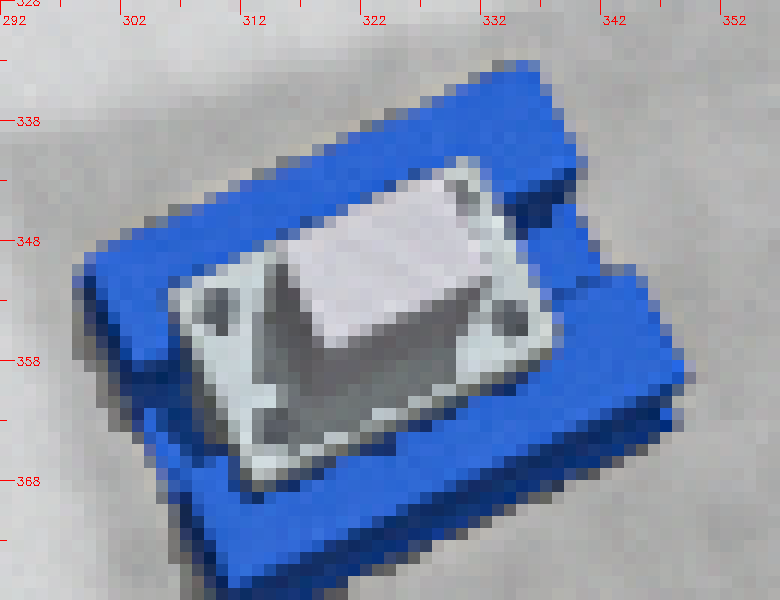

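View pics/c4.png

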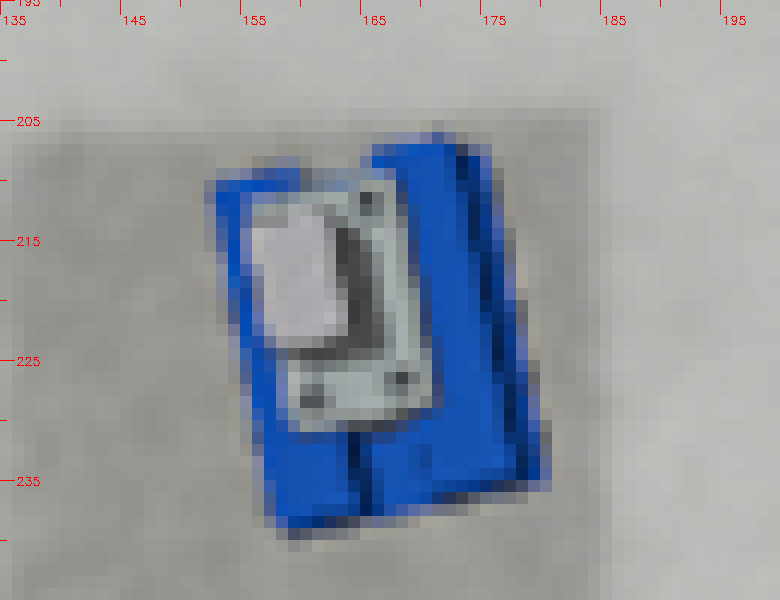

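Run:
```python
from h import *
np.set_printoptions(precision=4,suppress=True)
s=cv2.imread("pics/side0.png");t=cv2.imread("pics/top0.png")
print("knob",tri((288.5,217.7),(258.5,211.8)))
print("shoulder",tri((288.5,221.6),(258.0,212.5)))
# stem top: pinkish-grey R>G
def stem(im,x,y,w,h):
    c=im[y:y+h,x:x+w].astype(int);b,g,r=c[...,0],c[...,1],c[...,2]
    m=((r-g>=3)&(g>140)).astype(np.uint8) if True else 0
    n,l,st,ce=cv2.connectedComponentsWithStats(m); k=1+np.argmax(st[1:,4]);m=(l==k).astype(np.uint8)
    cn=cv2.findContours(m,0,2)[0][0]; rect=cv2.minAreaRect(cn); 
    print(st[k],ce[k]+[x,y]); return ce[k]+[x,y],cv2.boxPoints(rect)+[x,y]
cs,bs=stem(s,292,328,65,50);ct,bt=stem(t,148,205,30,35)
print(bs,bt);print("stemtop",tri(cs,ct))
for b,n in((bs,"side"),(bt,"top")):print(n,np.array([onz(n,p,.091) for p in b])[:,:2])
for nm,uv in (("side",(295.7,132.5)),("top",(366,245))):print("tray",onz(nm,uv,.006))
# tray by mask: black liner
for n,im,(x,y,w,h) in(("side",s,(265,105,60,55)),("top",t,(340,220,55,50))):
    m=(im[y:y+h,x:x+w].max(2)<60).astype(np.uint8);k=cv2.findContours(m,0,2)[0];k=max(k,key=cv2.contourArea)
    bx=cv2.boxPoints(cv2.minAreaRect(k))+[x,y];print("tray",n,np.array([onz(n,p,.004) for p in bx])[:,:2],onz(n,bx.mean(0),.004))
# blue rest
for n,im,(x,y,w,h) in(("side",s,(285,320,75,65)),("top",t,(140,195,50,55))):
    hsv=cv2.cvtColor(im[y:y+h,x:x+w],cv2.COLOR_BGR2HSV);m=cv2.inRange(hsv,(100,150,120),(125,255,255));k=cv2.findNonZero(m)
    bx=cv2.boxPoints(cv2.minAreaRect(k))+[x,y];print("rest",n,np.array([onz(n,p,.032) for p in bx])[:,:2],onz(n,bx.mean(0),.032))
```

```text
knob (array([0.5036, 0.0316, 0.1264]), np.float64(0.000261358655037609))
shoulder (array([0.5038, 0.0333, 0.1107]), np.float64(0.00035725544272869367))
[33  7  3  2  4] [325.75 335.5 ]
[8 9 1 2 2] [156.  214.5]
[[325. 335.]
 [327. 335.]
 [327. 336.]
 [325. 336.]] [[156. 215.]
 [156. 215.]
 [156. 214.]
 [156. 214.]]
stemtop (array([0.4844, 0.3092, 0.1607]), np.float64(0.0019890834831537123))
side [[0.4754 0.2927]
 [0.4714 0.2934]
 [0.4718 0.2953]
 [0.4758 0.2947]]
top [[0.493  0.327 ]
 [0.493  0.327 ]
 [0.4959 0.3271]
 [0.4959 0.3271]]
tray [ 0.4207 -0.2987  0.006 ]
tray [ 0.4242 -0.3029  0.006 ]
tray side [[ 0.4807 -0.3425]
 [ 0.3692 -0.3663]
 [ 0.3655 -0.2663]
 [ 0.473  -0.2448]] [ 0.4225 -0.304   0.004 ]
tray top [[ 0.4653 -0.2459]
 [ 0.4868 -0.3439]
 [ 0.3887 -0.3616]
 [ 0.3679 -0.2646]] [ 0.4269 -0.3039  0.004 ]
rest side [[0.5333 0.2997]
 [0.4424 0.2767]
 [0.4284 0.3431]
 [0.5166 0.3642]] [0.4805 0.3216 0.032 ]
rest top [[0.5165 0.3547]
 [0.5308 0.2888]
 [0.4423 0.2676]
 [0.4285 0.3329]] [0.4793 0.311  0.032 ]
```

Run:
```python
import cv2
s=cv2.imread("pics/side0.png");t=cv2.imread("pics/top0.png")
def c(im,x,y,w,h,k,fn):
    o=cv2.resize(im[y:y+h,x:x+w],None,fx=k,fy=k,interpolation=cv2.INTER_NEAREST)
    for i in range(0,w,10):
        cv2.putText(o,str(x+i),(i*k+2,14),0,.4,(0,0,255));cv2.line(o,(i*k,0),(i*k,6),(0,0,255),1)
    for i in range(0,h,10):
        cv2.putText(o,str(y+i),(10,i*k+5),0,.4,(0,0,255));cv2.line(o,(0,i*k),(6,i*k),(0,0,255),1)
    cv2.imwrite(fn,o)
c(s,240,160,99,70,8,"pics/c5.png")
c(s,240,215,99,75,8,"pics/c6.png")
c(t,212,180,99,65,8,"pics/c7.png")
```

```text
(no output)
```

View pics/c5.png

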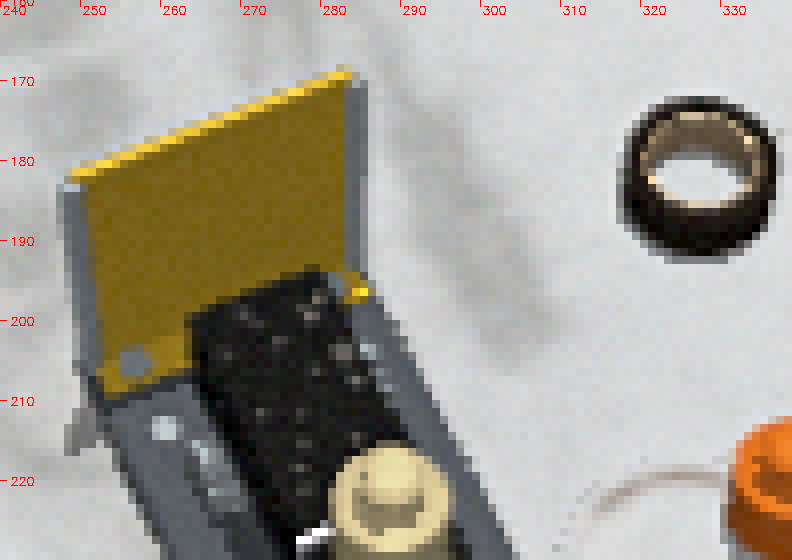

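View pics/c6.png

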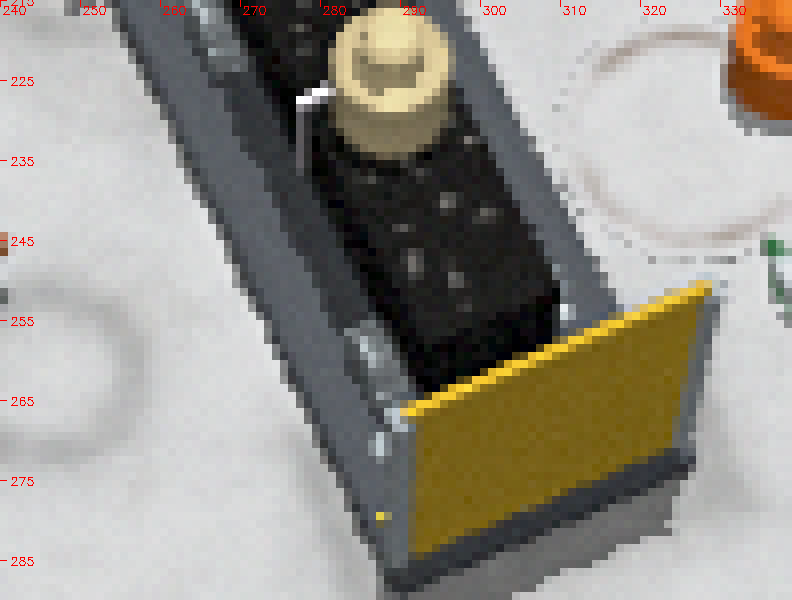

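View pics/c7.png

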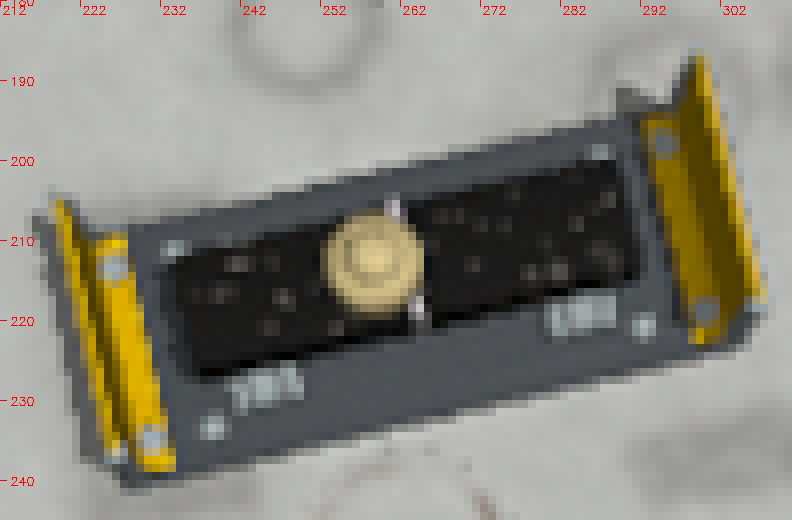

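Run:
```python
from h import *
np.set_printoptions(precision=4,suppress=True)
S=lambda px,o,k:np.array(px)/k+np.array(o)-.5
# stem top
ss=[(282,243),(462,180),(492,277),(327,350)];tt=[(325,215),(347,333),(270,348),(250,226)]
ss=[S(p,(292,328),12) for p in ss];tt=[S(p,(135,195),12) for p in tt]
c,e=tri(np.mean(ss,0),np.mean(tt,0));print("stem top",c,e)
for n,P in(("side",ss),("top",tt)):
    w=np.array([onz(n,p,.091)[:2] for p in P]);print(n,w.tolist(),w.mean(0),np.linalg.norm(np.roll(w,-1,0)-w,axis=1))
# flange top z=.046
fs=[(172,292),(462,160),(558,345),(255,478)];ft=[(395,180),(440,400),(300,428),(250,205)]
fs=[S(p,(292,328),12) for p in fs];ft=[S(p,(135,195),12) for p in ft]
for n,P in(("side",fs),("top",ft)):
    w=np.array([onz(n,p,.046)[:2] for p in P]);d=np.roll(w,-1,0)-w;print("fl",n,w.mean(0),np.linalg.norm(d,axis=1),np.degrees(np.arctan2(d[:,1],d[:,0])))
rs=[(85,265),(535,65),(685,365),(235,582)];rt=[(212,180),(460,140),(520,480),(275,525)]
rs=[S(p,(292,328),12) for p in rs];rt=[S(p,(135,195),12) for p in rt]
for n,P in(("side",rs),("top",rt)):
    w=np.array([onz(n,p,.032)[:2] for p in P]);d=np.roll(w,-1,0)-w;print("rest",n,w.mean(0),np.linalg.norm(d,axis=1),np.degrees(np.arctan2(d[:,1],d[:,0])))
# beam top z=.08 from top view c7, k=8 offset (212,180); order: UL, UR, LR, LL
bt=[S(p,(212,180),8) for p in[(165,258),(615,160),(638,270),(195,378)]]
w=np.array([onz("top",p,.08)[:2] for p in bt]);d=np.roll(w,-1,0)-w;print("beam top",w.mean(0),np.linalg.norm(d,axis=1),np.degrees(np.arctan2(d[:,1],d[:,0])))
bs=[S((192,318),(240,160),8),S((318,268),(240,160),8),S((560,288),(240,215),8),S((405,335),(240,215),8)]
w=np.array([onz("side",p,.08)[:2] for p in bs]);d=np.roll(w,-1,0)-w;print("beam side",w.mean(0),np.linalg.norm(d,axis=1),np.degrees(np.arctan2(d[:,1],d[:,0])))
# line ends top view
a=onz("top",S((393,200),(212,180),8),.08);b=onz("top",S((417,310),(212,180),8),.08);print("line",a,b)
# guard top edges: ends, tri
for s_,t_ in (((S((75,178),(240,160),8)),S((703,58),(212,180),8)),(S((350,75),(240,160),8),S((762,305),(212,180),8)),
 (S((408,410),(240,215),8),S((60,203),(212,180),8)),(S((710,290),(240,215),8),S((115,455),(212,180),8))):
    print("guard",tri(s_,t_))
```

```text
stem top [0.4842 0.3187 0.0866] 0.002827700661471776
side [[0.5007456825574902, 0.3141029251556292], [0.4687453923467214, 0.30906533200354525], [0.4673982045133922, 0.32544754447630525], [0.49702033696119585, 0.33235182245109496]] [0.4835 0.3202] [0.0324 0.0164 0.0304 0.0186]
top [[0.5009058322320271, 0.3114717630955945], [0.4724785534385877, 0.3045500141895508], [0.4684823881154277, 0.32261070345796483], [0.49784745541094844, 0.3291724366402456]] [0.4849 0.317 ] [0.0293 0.0185 0.0301 0.018 ]
fl side [0.4848 0.3197] [0.0567 0.035  0.0579 0.0339] [-166.0858  105.4073   12.8056  -76.5799]
fl top [0.4851 0.3162] [0.0568 0.0349 0.0577 0.0362] [-165.4695  102.7082   15.8054  -78.6986]
rest side [0.479  0.3175] [0.0894 0.0573 0.0882 0.0589] [-166.4662  103.9715   14.5778  -74.9305]
rest top [0.48   0.3141] [0.0626 0.0881 0.0615 0.0893] [ -79.3175 -167.0878  101.7163   13.6482]
beam top [0.5078 0.0218] [0.1695 0.0419 0.1669 0.0456] [ -76.2646 -167.5835  105.0236   15.7419]
beam side [0.5092 0.0217] [0.042  0.1677 0.0464 0.1624] [-165.1038  104.3421    8.2218  -77.1307]
line [0.5323 0.0265 0.08  ] [0.4916 0.0168 0.08  ]
guard (array([ 0.5789, -0.0835,  0.1203]), np.float64(0.002261715524483089))
guard (array([ 0.491 , -0.1059,  0.1188]), np.float64(5.788621922276298e-05))
guard (array([0.5207, 0.1442, 0.1227]), np.float64(0.0019732059123517345))
guard (array([0.4326, 0.122 , 0.1174]), np.float64(0.0012940481382745493))
```

```bash
cat > go.py <<'E'
import sys,numpy as np
from scipy.spatial.transform import Rotation as Ro
from station import status
def go(X,yaw=None):
    o=status.get_obs();w,x,y,z=o["tool_rot"];R=Ro.from_quat([x,y,z,w]).as_matrix()
    cy=np.degrees(np.arctan2(R[1,0],R[0,0]))
    d=R.T@(np.array(X)-o["eef_pos"])*1000
    print("t%.2f"%o["t"],"at",np.round(o["eef_pos"],4),"yaw %.2f"%cy,"tilt",np.round(R[:2,2],4),"F",np.round(o["contact_force"],1),"w%.3f"%o["gripper_width"],"shift",np.round(d,1),"roll",None if yaw is None else round(-np.radians((yaw-cy+180)%360-180),4),"q",np.round(o["q"],2))
if __name__=="__main__":
    a=[float(v) for v in sys.argv[1:]];go(a[:3],a[3] if len(a)>3 else None)
E
python3 go.py 0.5037 0.0322 0.22 14
```

```text
t0.10 at [0.2312 0.6336 0.2474] yaw 69.96 tilt [-0.0004 -0.0016] F [ 0.7 -0.8  0.7] w0.998 shift [-471.6  462.1   28.3] roll 0.9767 q [-1.33  0.48  0.02  1.56 -0.01  1.11 -0.08]
```

arm_command:
  series:
    - [85, [-40, 39, 2], 0.08]
    - [85, [-80, 78, 4], 0.16]
    - [85, [-120, 117, 7], 0.24]
    - [85, [-160, 156, 9], 0.32]
    - [85, [-200, 195, 12], 0.4]
    - [85, [-240, 235, 14], 0.48]
    - [85, [-240, 235, 14], 0.48]
  squeeze: 40

```text
t: 0.98
eef_pos: [0.3717, 0.3233, 0.234]
tool_rot: [0.001, 0.934, 0.358, -0.0]
contact_force: [0.9, 1.0, -0.0]
gripper_width: 0.996
```

```bash
python3 go.py 0.5037 0.0322 0.22 14
```

```text
t0.97 at [0.3717 0.3233 0.234 ] yaw 41.97 tilt [-0.0002 -0.002 ] F [ 0.9  1.  -0. ] w0.996 shift [-96.6 304.7  14.6] roll 0.4882 q [-1.03  0.19  0.21  2.01 -0.05  0.95 -0.06]
```

arm_command:
  series:
    - [85, [-14, 44, 2], 0.08]
    - [85, [-28, 88, 4], 0.16]
    - [85, [-42, 132, 6], 0.24]
    - [85, [-56, 176, 9], 0.32]
    - [85, [-70, 220, 11], 0.4]
    - [85, [-84, 264, 13], 0.488]
    - [85, [-96.6, 304.7, 14.6], 0.488]
    - [85, [-96.6, 304.7, 14.6], 0.488]

```text
t: 1.98
eef_pos: [0.5052, 0.0355, 0.2196]
tool_rot: [0.001, 0.992, 0.124, 0.0]
contact_force: [0.2, 0.8, 0.7]
gripper_width: 0.996
```

```bash
python3 go.py 0.5037 0.0322 0.13 14;python3 - <<'E'
from station import read_camera
import cv2,numpy as np
s=read_camera("side");t=read_camera("top")
f=lambda im,x,y,w,h,k:cv2.resize(im[y:y+h,x:x+w],None,fx=k,fy=k,interpolation=2)
cv2.imwrite("pics/a1.png",np.hstack([f(s,220,140,130,150,3),f(t,200,140,130,150,3)]))
E
```

```text
t1.98 at [0.5052 0.0355 0.2196] yaw 14.24 tilt [ 0.0004 -0.0014] F [0.2 0.8 0.7] w0.996 shift [-2.3  2.7 89.6] roll 0.0042 q [-0.61  0.25  0.48  2.01 -0.14  0.92  0.2 ]
```

View pics/a1.png

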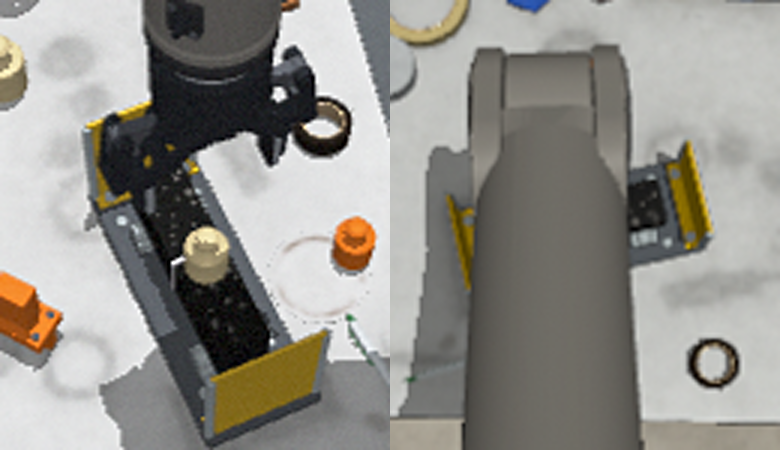

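The side view shows the gripper open above the weight (side ≈ (289,224)), jaws across the beam and nothing touched.

```bash
python3 go.py 0.5037 0.0322 0.13 14
```

```text
t2.08 at [0.5041 0.039  0.2194] yaw 14.53 tilt [-0.0007  0.0002] F [-0.2  0.7  0.1] w0.998 shift [-2.1  6.5 89.4] roll 0.0092 q [-0.61  0.24  0.48  2.01 -0.14  0.92  0.2 ]
```

arm_command:
  series:
    - [85, [-2, 6.5, 20], 0.01]
    - [85, [-2, 6.5, 45], 0.01]
    - [85, [-2, 6.5, 70], 0.01]
    - [85, [-2, 6.5, 70], 0.01]

```text
t: 2.58
eef_pos: [0.5023, 0.0331, 0.1483]
tool_rot: [-0.0, 0.992, 0.123, -0.002]
contact_force: [-0.7, -0.4, 0.8]
gripper_width: 0.996
```

```bash
python3 - <<'E'
from station import read_camera
import cv2,numpy as np
s=read_camera("side")
cv2.imwrite("pics/a2.png",cv2.resize(s[150:270,220:350],None,fx=5,fy=5,interpolation=2))
E
python3 go.py 0.5037 0.0322 0.10 14
```

```text
t2.62 at [0.5033 0.0328 0.1494] yaw 14.06 tilt [-0.0018  0.    ] F [0.3 0.5 0.3] w0.998 shift [ 0.4  0.7 49.4] roll 0.0011 q [-0.56  0.35  0.45  2.07 -0.22  0.77  0.27]
```

View pics/a2.png

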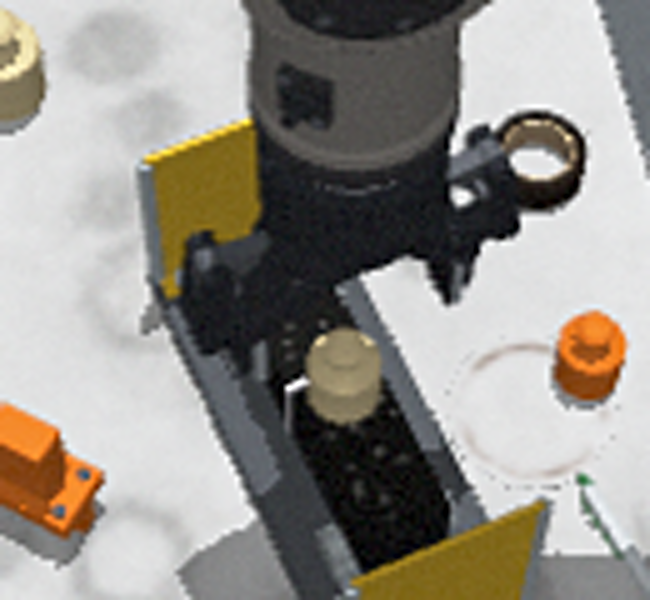

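The side view shows the jaws straddling the weight evenly (crop (345,375)), so I'll descend and grip the body.

arm_command:
  series:
    - [85, [0.4, 0.7, 25], 0]
    - [85, [0.4, 0.7, 49], 0]
    - [85, [0.4, 0.7, 49], 0]
    - [60, [0.4, 0.7, 49], 0]
    - [45, [0.4, 0.7, 49], 0]
    - [38, [0.4, 0.7, 49], 0]

```text
t: 3.38
eef_pos: [0.505, 0.0309, 0.1015]
tool_rot: [-0.0, 0.993, 0.121, 0.001]
contact_force: [0.3, 0.3, 0.9]
gripper_width: 0.449
```

```bash
python3 go.py 0.5037 0.0322 0.10 14
python3 - <<'E'
from station import read_camera
import cv2,numpy as np
s=read_camera("side")
cv2.imwrite("pics/a3.png",cv2.resize(s[170:270,230:350],None,fx=6,fy=6,interpolation=2))
E
```

```text
t3.38 at [0.505  0.0309 0.1015] yaw 13.93 tilt [0.0013 0.0005] F [0.3 0.3 0.9] w0.449 shift [-0.9 -1.5  1.5] roll -0.0013 q [-0.52  0.43  0.41  2.1  -0.28  0.66  0.33]
```

View pics/a3.png

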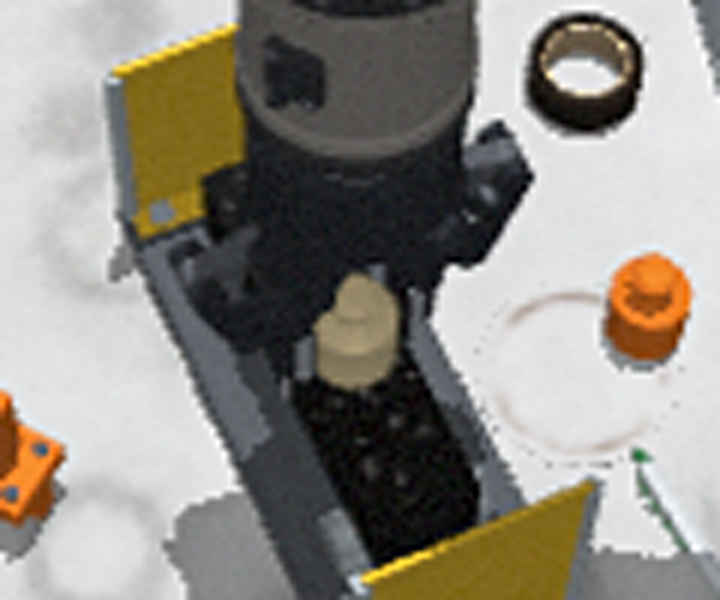

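The jaws are at the body height, clear of the beam. The knob is partly hidden by the gripper. Next I close on it.

arm_command:
  series:
    - [33, [0, 0, 0], 0]
    - [30, [0, 0, 0], 0]
    - [28, [0, 0, 0], 0]
    - [28, [0, 0, 0], 0]
  squeeze: 50

```text
t: 3.92
eef_pos: [0.5049, 0.0308, 0.1014]
tool_rot: [-0.0, 0.993, 0.121, 0.0]
contact_force: [-1.3, 0.5, 7.6]
gripper_width: 0.379
```

arm_command:
  series:
    - [28, [0, 0, -8], 0]
    - [28, [0, 0, -20], 0]
    - [28, [0, 0, -50], 0]
    - [28, [0, 0, -90], 0]
    - [28, [0, 0, -110], 0]
    - [28, [0, 0, -110], 0]

```text
t: 4.68
eef_pos: [0.5054, 0.0309, 0.2124]
tool_rot: [-0.0, 0.993, 0.121, 0.002]
contact_force: [0.4, -0.3, -2.8]
gripper_width: 0.379
```

```bash
python3 go.py 0.425 -0.304 0.21 14
python3 - <<'E'
from station import read_camera
import cv2,numpy as np
s=read_camera("side")
cv2.imwrite("pics/a4.png",cv2.resize(s[150:270,220:350],None,fx=5,fy=5,interpolation=2))
E
```

```text
t4.67 at [0.5054 0.0309 0.2124] yaw 13.92 tilt [0.0035 0.0013] F [ 0.4 -0.3 -2.8] w0.379 shift [-158.6  305.7    1.7] roll -0.0014 q [-0.6   0.25  0.5   2.02 -0.15  0.9   0.22]
```

View pics/a4.png

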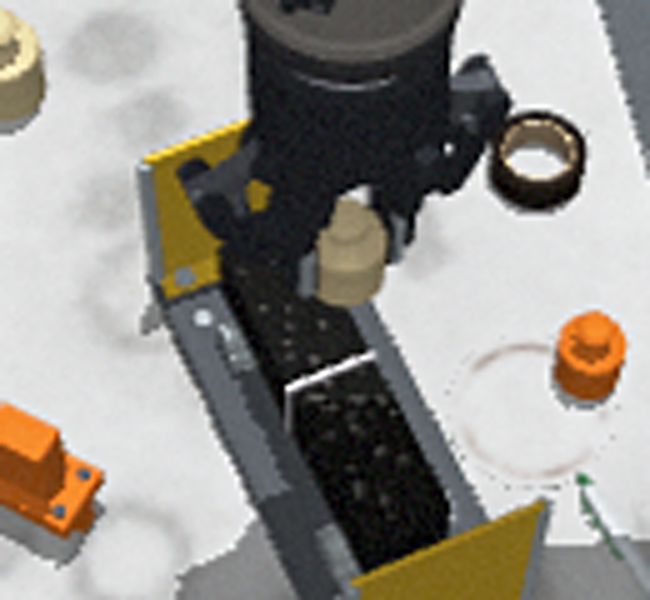

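The weight is gripped and hangs upright, and the white line is now fully visible. Next I carry it to the tray.

arm_command:
  series:
    - [28, [-15, 29, 0], 0]
    - [28, [-37, 72, 0], 0]
    - [28, [-59, 115, 0], 0]
    - [28, [-81, 157, 0], 0]
    - [28, [-103, 199, 0], 0]
    - [28, [-125, 241, 0], 0]
    - [28, [-147, 283, 0], 0]
    - [28, [-158.6, 305.7, 0], 0]

```text
t: 5.72
eef_pos: [0.422, -0.3063, 0.2095]
tool_rot: [-0.0, 0.993, 0.12, -0.001]
contact_force: [1.5, -0.4, -1.4]
gripper_width: 0.373
```

arm_command:
  series:
    - [28, [0, 0, 0], 0]
    - [28, [0, 0, 0], 0]
    - [28, [0, 0, 0], 0]

```text
t: 6.1
eef_pos: [0.4244, -0.3027, 0.2102]
tool_rot: [-0.0, 0.993, 0.122, -0.0]
contact_force: [0.2, -0.2, -2.7]
gripper_width: 0.378
```

```bash
python3 go.py 0.4247 -0.304 0.05 13
python3 - <<'E'
from station import read_camera
import cv2,numpy as np
s=read_camera("side")
cv2.imwrite("pics/a5.png",cv2.resize(s[70:190,230:360],None,fx=5,fy=5,interpolation=2))
E
```

```text
t6.10 at [ 0.4244 -0.3027  0.2102] yaw 14.04 tilt [-0.0008  0.0009] F [ 0.2 -0.2 -2.7] w0.378 shift [  0.    1.5 160.2] roll 0.0182 q [-0.03  0.31  0.64  1.99 -0.23  0.91  0.98]
```

View pics/a5.png

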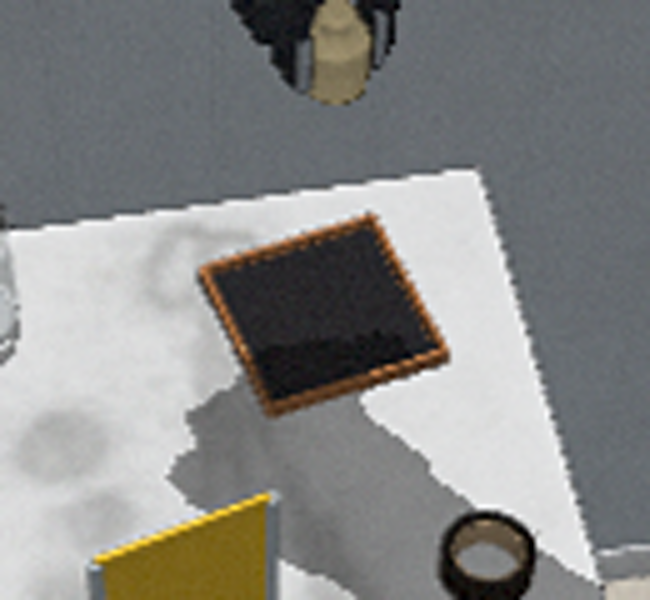

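The weight is held upright above the tray (side ≈ (298,85)). I lower it, with the last part slow.

arm_command:
  series:
    - [28, [0, 1.5, 40], 0]
    - [28, [0, 1.5, 85], 0]
    - [28, [0, 1.5, 125], 0]
    - [28, [0, 1.5, 155], 0]
    - [28, [0, 1.5, 170], 0]
    - [28, [0, 1.5, 176], 0]
    - [28, [0, 1.5, 176], 0]

```text
t: 7.02
eef_pos: [0.425, -0.3057, 0.0352]
tool_rot: [0.0, 0.993, 0.121, 0.0]
contact_force: [-0.5, -0.5, -1.8]
gripper_width: 0.38
```

```bash
python3 go.py 0.4247 -0.304 0.0255 13
```

```text
t7.03 at [ 0.425  -0.3057  0.0352] yaw 13.94 tilt [ 0.0009 -0.0003] F [-0.5 -0.5 -1.8] w0.380 shift [ 0.1 -1.8  9.7] roll 0.0164 q [ 0.15  0.59  0.46  2.09 -0.48  0.56  1.19]
```

arm_command:
  series:
    - [28, [0, -1, 4], 0]
    - [28, [0, -1, 7], 0]
    - [28, [0, -1, 8.5], 0]
    - [28, [0, -1, 9.5], 0]
    - [28, [0, -1, 9.5], 0]

```text
t: 7.65
eef_pos: [0.4243, -0.3047, 0.0255]
tool_rot: [-0.0, 0.993, 0.121, 0.0]
contact_force: [-1.1, 0.8, 3.4]
gripper_width: 0.375
```

```bash
python3 go.py 0.4247 -0.304 0.0255 13
python3 - <<'E'
from station import read_camera
import cv2,numpy as np
s=read_camera("side")
cv2.imwrite("pics/a6.png",cv2.resize(s[70:190,230:360],None,fx=5,fy=5,interpolation=2))
E
```

```text
t7.65 at [ 0.4243 -0.3047  0.0255] yaw 13.91 tilt [0.0002 0.0003] F [-1.1  0.8  3.4] w0.375 shift [ 0.6 -0.5 -0. ] roll 0.0159 q [ 0.16  0.61  0.44  2.09 -0.49  0.54  1.2 ]
```

View pics/a6.png

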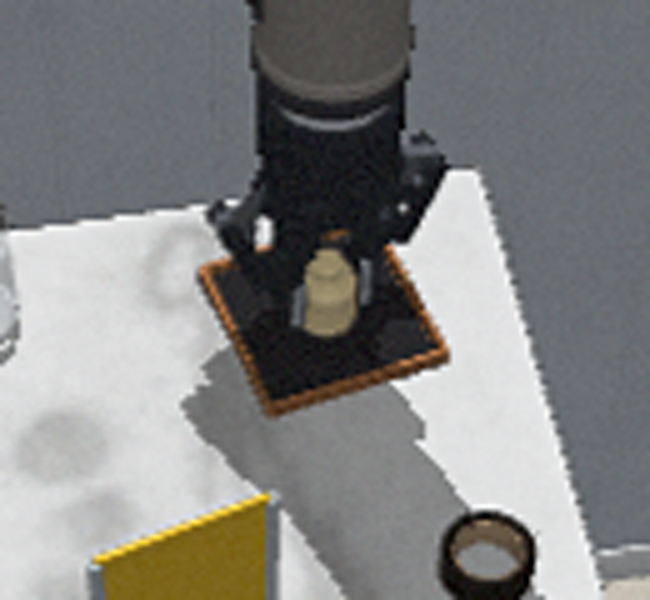

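Contact is felt: the force went from -2.7 to +3.4 N, so the weight rests on the floor. I open part way and rise.

arm_command:
  series:
    - [36, [0, 0, 0], 0]
    - [42, [0, 0, 0], 0]
    - [50, [0, 0, 0], 0]
    - [56, [0, 0, 0], 0]
    - [56, [0, 0, -10], 0]
    - [56, [0, 0, -40], 0]
    - [70, [0, 0, -90], 0]
    - [85, [0, 0, -140], 0]

```text
t: 8.7
eef_pos: [0.4239, -0.3046, 0.167]
tool_rot: [-0.0, 0.993, 0.121, -0.0]
contact_force: [1.0, -0.2, 0.4]
gripper_width: 0.984
```

arm_command:
  series:
    - [85, [0, 0, -50], 0]
    - [85, [0, 0, -60], 0]
    - [85, [0, 0, -60], 0]

```text
t: 9.07
eef_pos: [0.4243, -0.3045, 0.2256]
tool_rot: [0.0, 0.993, 0.121, 0.001]
contact_force: [0.3, -0.0, -0.4]
gripper_width: 0.994
```

```bash
python3 go.py 0.4845 0.318 0.24 -76
python3 - <<'E'
from station import read_camera
import cv2,numpy as np
s=read_camera("side");t=read_camera("top");cv2.imwrite("pics/s7.png",s);cv2.imwrite("pics/t7.png",t)
f=lambda im,x,y,w,h,k:cv2.resize(im[y:y+h,x:x+w],None,fx=k,fy=k,interpolation=2)
cv2.imwrite("pics/a7.png",np.hstack([f(s,240,90,80,120,5),f(t,210,180,80,120,5)]))
E
```

```text
t9.07 at [ 0.4243 -0.3045  0.2256] yaw 13.94 tilt [0.0014 0.0001] F [ 0.3 -0.  -0.4] w0.994 shift [ 208.3 -589.6  -14.2] roll 1.5697 q [-0.06  0.29  0.68  1.98 -0.23  0.95  0.98]
```

View pics/a7.png

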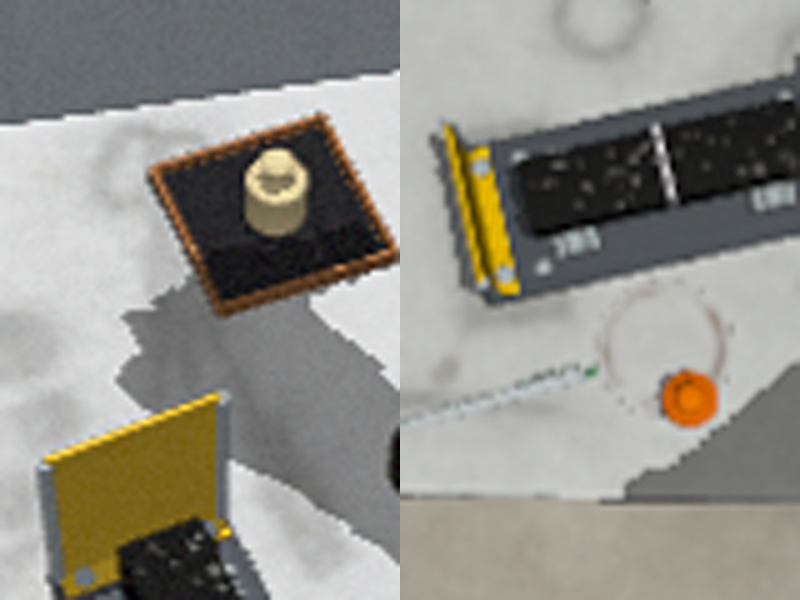

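View pics/t7.png

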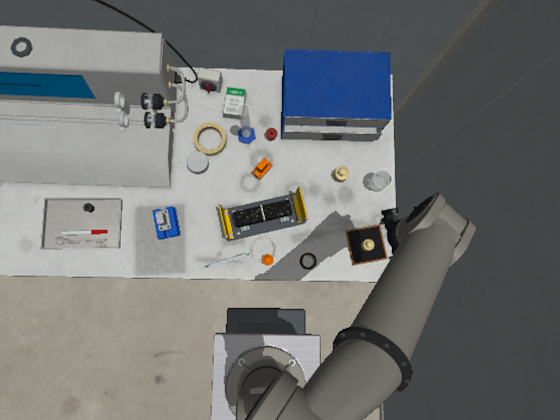

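The weight stands upright in the middle of the tray (side crop (277,190), top (368,245)), and the line is clear. I measure the line mid-point from both views.

Run:
```python
from h import *
np.set_printoptions(precision=4,suppress=True)
s=cv2.imread("pics/s7.png");t=cv2.imread("pics/t7.png")
def line(im,x,y,w,h,th):
    c=im[y:y+h,x:x+w].min(2).astype(float)
    yy,xx=np.nonzero(c>th); print([(int(a+x),int(b+y),int(c[b,a])) for b,a in zip(yy,xx)])
line(t,250,195,25,35,80); line(s,270,210,32,30,90)
f=lambda im,x,y,w,h,k:cv2.resize(im[y:y+h,x:x+w],None,fx=k,fy=k,interpolation=0)
cv2.imwrite("pics/a8.png",np.hstack([f(s,270,205,40,50,10),f(t,240,190,40,50,10)]))
```

```text
[(250, 195, 182), (251, 195, 184), (252, 195, 180), (253, 195, 178), (254, 195, 179), (255, 195, 180), (256, 195, 180), (257, 195, 181), (258, 195, 181), (259, 195, 183), (260, 195, 182), (261, 195, 184), (262, 195, 188), (263, 195, 189), (264, 195, 188), (265, 195, 186), (266, 195, 185), (267, 195, 183), (268, 195, 182), (269, 195, 181), (270, 195, 180), (271, 195, 178), (272, 195, 177), (273, 195, 176), (274, 195, 174), (250, 196, 184), (251, 196, 183), (252, 196, 181), (253, 196, 177), (254, 196, 178), (255, 196, 180), (256, 196, 183), (257, 196, 185), (258, 196, 184), (259, 196, 186), (260, 196, 186), (261, 196, 186), (262, 196, 188), (263, 196, 188), (264, 196, 187), (265, 196, 184), (266, 196, 184), (267, 196, 183), (268, 196, 183), (269, 196, 182), (270, 196, 181), (271, 196, 178), (272, 196, 178), (273, 196, 177), (274, 196, 173), (250, 197, 188), (251, 197, 186), (252, 197, 181), (253, 197, 179), (254, 197, 179), (255, 197, 184), (256, 197, 188), (257, 197, 189), (258, 197, 187), (259, 197, 188), (260, 197, 189), (261, 197, 188), (262, 197, 188), (263, 197, 188), (264, 197, 
[... 5331 characters left out ...]
, (281, 226, 192), (282, 226, 139), (299, 226, 97), (300, 226, 96), (277, 227, 255), (278, 227, 254), (279, 227, 184), (280, 227, 98), (298, 227, 91), (299, 227, 97), (300, 227, 94), (301, 227, 91), (277, 228, 143), (278, 228, 95), (299, 228, 91), (300, 228, 94), (283, 229, 94), (291, 229, 108), (300, 229, 95), (301, 229, 97), (291, 230, 93), (301, 230, 95), (277, 231, 95), (286, 231, 116), (301, 231, 100), (298, 232, 119), (277, 233, 95), (301, 233, 93), (270, 234, 92), (277, 234, 93), (270, 235, 92), (271, 235, 92), (277, 235, 97), (290, 235, 109), (271, 236, 96), (272, 236, 93), (272, 237, 95), (270, 238, 95), (272, 238, 94), (270, 239, 95), (271, 239, 92), (272, 239, 92), (273, 239, 95)]
```

View pics/a8.png

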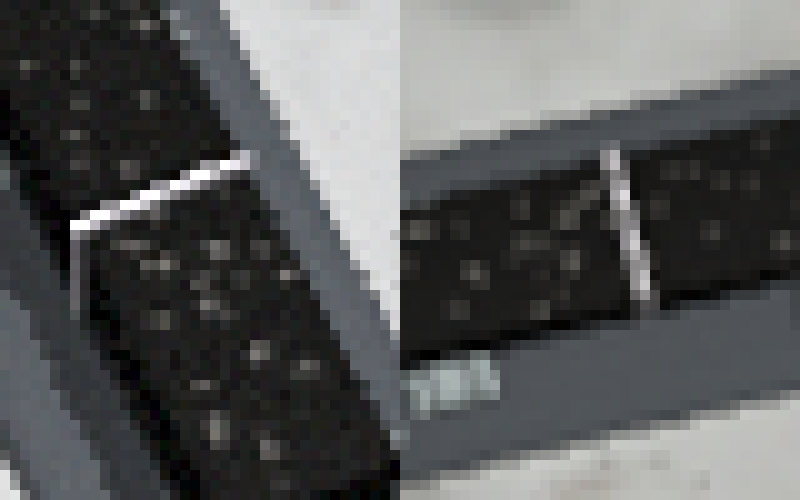

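Run:
```python
from h import *
np.set_printoptions(precision=4,suppress=True)
print(tri((286.0,223.8),(262.3,211.85)))
print(onz("side",(286,223.8),.08),onz("top",(262.3,211.85),.08))
for n,a,b in(("side",(277.2,227.3),(294.7,220.4)),("top",(260.65,204.3),(264.0,219.4))):
    A,B=onz(n,a,.08),onz(n,b,.08);d=A-B;d*=np.sign(d[0]);print(n,A,B,np.linalg.norm(d),np.degrees(np.arctan2(d[1],d[0])))
```

```text
(array([0.5088, 0.0218, 0.0809]), np.float64(0.003477354920949177))
[0.5072 0.0222 0.08  ] [0.5105 0.0211 0.08  ]
side [0.529  0.0277 0.08  ] [0.4854 0.0169 0.08  ] 0.04496026246247755 13.92417664166699
top [0.5329 0.0265 0.08  ] [0.4883 0.0156 0.08  ] 0.04590111910828099 13.664469192556627
```

arm_command:
  series:
    - [85, [14, -40, -7], -0.11]
    - [85, [29, -82, -14], -0.22]
    - [85, [44, -124, -14], -0.33]
    - [85, [59, -166, -14], -0.44]
    - [85, [74, -208, -14], -0.55]
    - [85, [89, -250, -14], -0.66]
    - [85, [104, -292, -14], -0.77]
    - [85, [119, -334, -14], -0.88]

```text
t: 10.18
eef_pos: [0.4584, 0.0494, 0.2376]
tool_rot: [-0.0, 0.846, 0.534, -0.002]
contact_force: [0.4, 0.1, -0.6]
gripper_width: 0.993
```

```bash
python3 go.py 0.4845 0.318 0.20 104
```

```text
t10.18 at [0.4584 0.0494 0.2376] yaw 64.54 tilt [-0.003  -0.0009] F [ 0.4  0.1 -0.6] w0.993 shift [253.8 -91.8  37.3] roll -0.6886 q [-0.55  0.13  0.34  2.08 -0.05  0.95  0.94]
```

arm_command:
  series:
    - [85, [40, -14, 0], -0.11]
    - [85, [80, -29, 0], -0.22]
    - [85, [120, -43, 5], -0.33]
    - [85, [160, -58, 10], -0.44]
    - [85, [200, -72, 20], -0.55]
    - [85, [235, -85, 30], -0.66]
    - [85, [253.8, -91.8, 37], -0.689]
    - [85, [253.8, -91.8, 37], -0.689]

```text
t: 11.18
eef_pos: [0.4856, 0.3169, 0.2004]
tool_rot: [-0.0, 0.617, 0.787, -0.002]
contact_force: [0.5, -0.5, -0.5]
gripper_width: 0.992
```

arm_command:
  series:
    - [85, [0, 0, 0], 0]
    - [85, [0, 0, 0], 0]

```text
t: 11.42
eef_pos: [0.487, 0.3151, 0.2026]
tool_rot: [0.0, 0.618, 0.786, 0.0]
contact_force: [-0.2, 0.1, -0.3]
gripper_width: 0.993
```

```bash
python3 go.py 0.4845 0.318 0.13 104;python3 - <<'E'
from station import read_camera
import cv2,numpy as np
s=read_camera("side");t=read_camera("top")
f=lambda im,x,y,w,h,k:cv2.resize(im[y:y+h,x:x+w],None,fx=k,fy=k,interpolation=2)
cv2.imwrite("pics/b1.png",np.hstack([f(s,270,280,110,130,4),f(t,120,160,90,130,4)]))
E
```

```text
t11.43 at [0.487  0.3151 0.2026] yaw 103.66 tilt [ 0.0005 -0.0003] F [-0.2  0.1 -0.3] w0.993 shift [ 3.5 -1.8 72.6] roll -0.006 q [-0.77  0.37  0.11  1.84 -0.05  0.93  1.17]
```

View pics/b1.png

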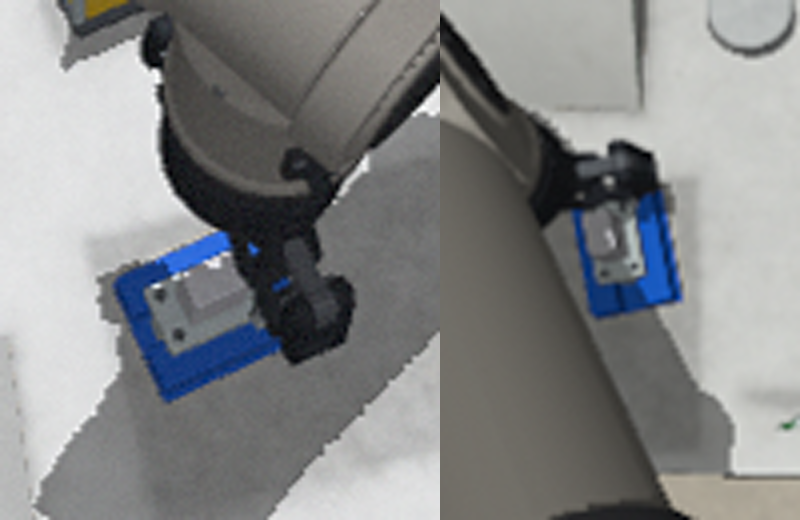

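The side view shows the gripper above the nose, jaws either side of the stem (side ≈ (323,352)). I descend in two stages.

arm_command:
  series:
    - [85, [3.5, -1.8, 25], -0.006]
    - [85, [3.5, -1.8, 55], -0.006]
    - [85, [3.5, -1.8, 80], -0.006]
    - [85, [3.5, -1.8, 90], -0.006]
    - [85, [3.5, -1.8, 90], -0.006]

```text
t: 12.15
eef_pos: [0.4839, 0.3194, 0.1122]
tool_rot: [-0.0, 0.615, 0.789, -0.0]
contact_force: [-1.0, 0.7, 0.6]
gripper_width: 0.993
```

```bash
python3 go.py 0.4845 0.318 0.071 104;python3 - <<'E'
from station import read_camera
import cv2,numpy as np
s=read_camera("side");t=read_camera("top")
f=lambda im,x,y,w,h,k:cv2.resize(im[y:y+h,x:x+w],None,fx=k,fy=k,interpolation=2)
cv2.imwrite("pics/b2.png",np.hstack([f(s,280,300,80,100,5),f(t,130,180,70,100,5)]))
E
```

```text
t12.15 at [0.4839 0.3194 0.1122] yaw 104.13 tilt [-0.0004 -0.0004] F [-1.   0.7  0.6] w0.993 shift [-1.5  0.2 41.2] roll 0.0023 q [-0.76  0.49  0.09  1.91 -0.06  0.75  1.18]
```

View pics/b2.png

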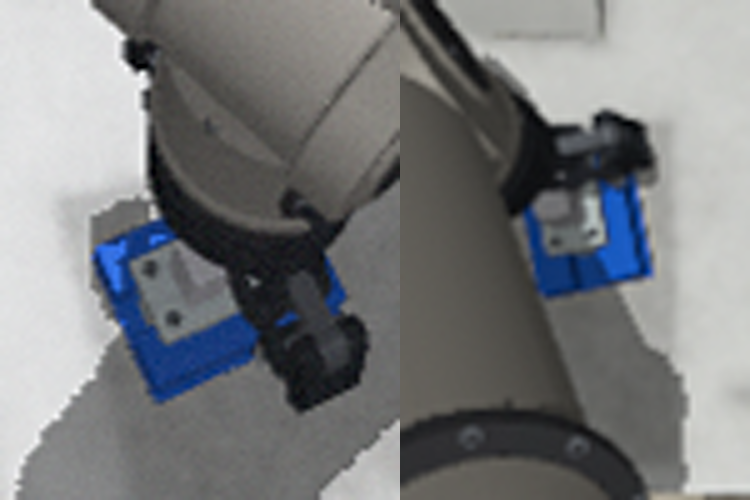

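arm_command:
  series:
    - [85, [-1, 0.2, 20], 0.002]
    - [85, [-1, 0.2, 35], 0.002]
    - [85, [-1, 0.2, 41], 0.002]
    - [85, [-1, 0.2, 41], 0.002]
    - [60, [-1, 0.2, 41], 0.002]
    - [45, [-1, 0.2, 41], 0.002]
    - [35, [-1, 0.2, 41], 0.002]
    - [30, [-1, 0.2, 41], 0.002]

```text
t: 13.25
eef_pos: [0.4844, 0.3188, 0.0714]
tool_rot: [0.0, 0.615, 0.788, 0.0]
contact_force: [0.3, -0.4, -0.5]
gripper_width: 0.356
```

```bash
python3 go.py 0.4845 0.318 0.071 104
```

```text
t13.25 at [0.4844 0.3188 0.0714] yaw 104.05 tilt [0.0002 0.0002] F [ 0.3 -0.4 -0.5] w0.356 shift [-0.8 -0.1  0.4] roll 0.0009 q [-0.75  0.55  0.08  1.93 -0.07  0.67  1.19]
```

arm_command:
  series:
    - [26, [0, 0, 0], 0]
    - [22, [0, 0, 0], 0]
    - [18, [0, 0, 0], 0]
    - [14, [0, 0, 0], 0]
    - [14, [0, 0, 0], 0]
    - [14, [0, 0, 0], 0]
  squeeze: 70

```text
t: 14.0
eef_pos: [0.4844, 0.3187, 0.0713]
tool_rot: [0.0, 0.615, 0.788, 0.0]
contact_force: [-0.0, -1.4, 3.2]
gripper_width: 0.221
```

```bash
python3 go.py 0.4845 0.318 0.071 104
```

```text
t14.00 at [0.4844 0.3187 0.0713] yaw 104.04 tilt [0.0001 0.    ] F [-0.  -1.4  3.2] w0.221 shift [-0.7 -0.1  0.3] roll 0.0007 q [-0.75  0.55  0.08  1.93 -0.07  0.67  1.19]
```

arm_command:
  series:
    - [14, [0, 0, -6], 0]
    - [14, [0, 0, -15], 0]
    - [14, [0, 0, -30], 0]
    - [14, [0, 0, -55], 0]
    - [14, [0, 0, -90], 0]
    - [14, [0, 0, -130], 0]
    - [14, [0, 0, -160], 0]
    - [14, [0, 0, -160], 0]

```text
t: 15.0
eef_pos: [0.4857, 0.3197, 0.2345]
tool_rot: [0.001, 0.615, 0.788, 0.003]
contact_force: [-0.3, 0.3, -4.1]
gripper_width: 0.222
```

```bash
python3 go.py 0.5088 0.0218 0.23 103.85;python3 - <<'E'
from station import read_camera
import cv2,numpy as np
s=read_camera("side");t=read_camera("top")
f=lambda im,x,y,w,h,k:cv2.resize(im[y:y+h,x:x+w],None,fx=k,fy=k,interpolation=2)
cv2.imwrite("pics/b3.png",np.hstack([f(s,270,260,100,130,4),f(t,110,160,90,130,4)]))
E
```

```text
t15.00 at [0.4857 0.3197 0.2345] yaw 104.04 tilt [0.0047 0.004 ] F [-0.3  0.3 -4.1] w0.222 shift [-294.6  -49.9    3.4] roll 0.0033 q [-0.78  0.33  0.11  1.81 -0.04  0.99  1.17]
```

View pics/b3.png

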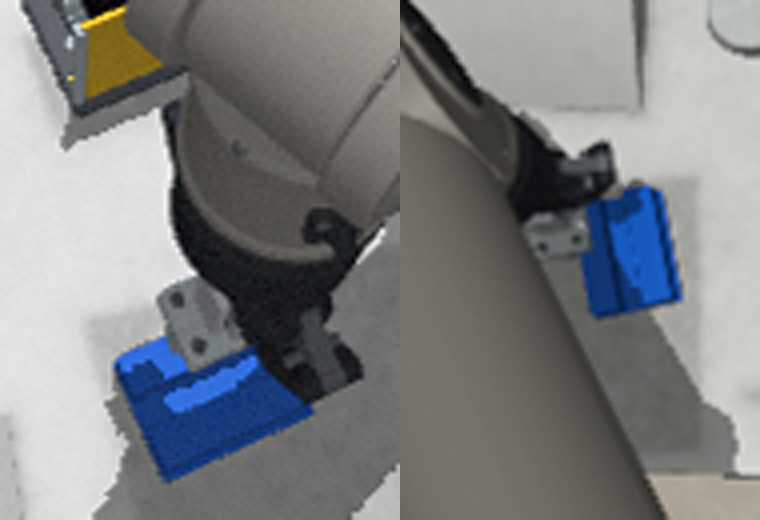

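The nose is out of the rest and held (side crop (200,320)). Its edge is at about 0.175 m, well above the guard top. I carry it across at that height.

arm_command:
  series:
    - [14, [-20, -3, 0], 0]
    - [14, [-55, -9, 0], 0]
    - [14, [-95, -16, 0], 0]
    - [14, [-140, -24, 0], 0]
    - [14, [-185, -31, 0], 0]
    - [14, [-230, -39, 0], 0]
    - [14, [-270, -46, 0], 0]
    - [14, [-290, -49, 0], 0]

```text
t: 16.1
eef_pos: [0.5057, 0.021, 0.2299]
tool_rot: [-0.001, 0.617, 0.787, -0.002]
contact_force: [0.2, 1.1, -3.7]
gripper_width: 0.223
```

arm_command:
  series:
    - [14, [0, 0, 0], 0]
    - [14, [0, 0, 0], 0]
    - [14, [0, 0, 0], 0]

```text
t: 16.48
eef_pos: [0.5069, 0.0266, 0.2308]
tool_rot: [-0.0, 0.615, 0.789, -0.0]
contact_force: [0.2, -0.4, -3.8]
gripper_width: 0.228
```

```bash
python3 go.py 0.5088 0.0218 0.17 103.85;python3 - <<'E'
from station import read_camera
import cv2,numpy as np
s=read_camera("side");t=read_camera("top")
f=lambda im,x,y,w,h,k:cv2.resize(im[y:y+h,x:x+w],None,fx=k,fy=k,interpolation=2)
cv2.imwrite("pics/b4.png",np.hstack([f(s,230,150,100,140,4),f(t,210,150,90,140,4)]))
E
```

```text
t16.48 at [0.5069 0.0266 0.2308] yaw 104.15 tilt [-0.0007  0.0002] F [ 0.2 -0.4 -3.8] w0.228 shift [-5.1  0.7 60.8] roll 0.0053 q [-0.39  0.22  0.25  1.98 -0.07  0.95  1.71]
```

View pics/b4.png

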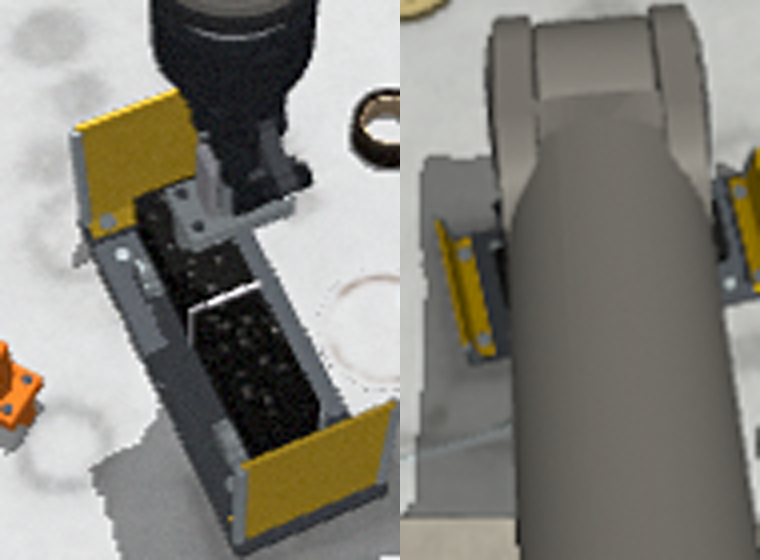

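The nose is between the guards, held upright over the beam (side crop flange (215,220), line (225,300)); the arm covers the top view. I go down to about 3 cm and measure in the side view.

arm_command:
  series:
    - [14, [-5, 0.7, 15], 0.005]
    - [14, [-5, 0.7, 35], 0.005]
    - [14, [-5, 0.7, 52], 0.005]
    - [14, [-5, 0.7, 60], 0.005]
    - [14, [-5, 0.7, 60], 0.005]
    - [14, [-5, 0.7, 60], 0.005]

```text
t: 17.32
eef_pos: [0.5096, 0.0209, 0.1716]
tool_rot: [0.0, 0.617, 0.787, 0.0]
contact_force: [0.3, 0.8, -3.3]
gripper_width: 0.225
```

```bash
python3 go.py 0.5088 0.0218 0.149 103.85;python3 - <<'E'
from station import read_camera
import cv2,numpy as np
s=read_camera("side");cv2.imwrite("pics/s9.png",s)
x,y,w,h,k=255,185,60,50,13
o=cv2.resize(s[y:y+h,x:x+w],None,fx=k,fy=k,interpolation=0)[:600]
for i in range(0,w,5): cv2.putText(o,str(x+i),(i*k,12),0,.35,(0,0,255));cv2.line(o,(i*k,0),(i*k,5),(0,0,255))
for i in range(0,h,5): cv2.putText(o,str(y+i),(0,i*k+4),0,.35,(0,0,255))
cv2.imwrite("pics/b5.png",o)
E
```

```text
t17.32 at [0.5096 0.0209 0.1716] yaw 103.76 tilt [0.0009 0.0002] F [ 0.3  0.8 -3.3] w0.225 shift [ 1.1 -0.6 22.6] roll -0.0016 q [-0.36  0.3   0.24  2.03 -0.1   0.81  1.74]
```

View pics/b5.png

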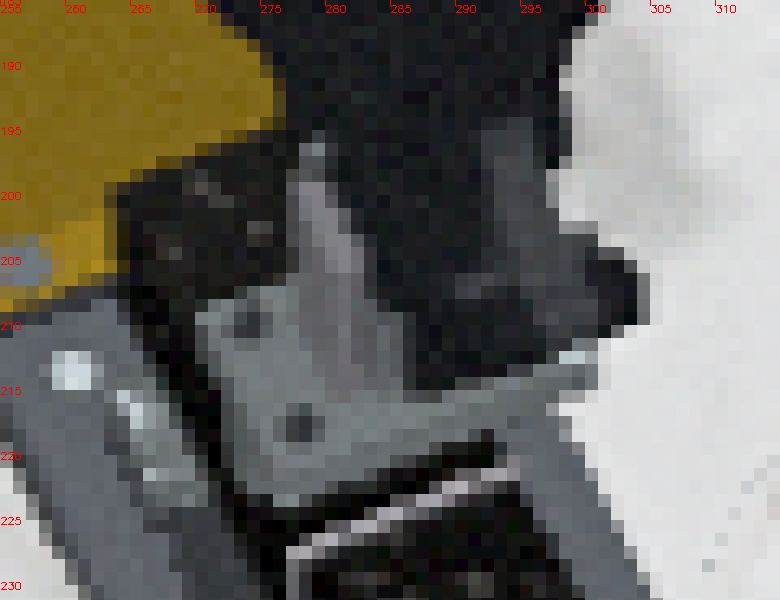

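Run:
```python
from h import *
np.set_printoptions(precision=1,suppress=True)
a=np.radians(13.76);ex=np.array([np.cos(a),np.sin(a),0]);ey=np.array([-np.sin(a),np.cos(a),0])
C=np.array([.5096,.0209,.1123])
for z in(.02,.034):
  for sx,sy in((1,-1),(1,1),(-1,1),(-1,-1)):
    p=C+ex*.03*sx+ey*.018*sy+[0,0,z]; print(z,sx,sy,proj("side",p),"crop",(proj("side",p)+.5-[255,185])*13)
L=np.array([.5072,.0222,.08])
for sx in(1,-1): print("line",proj("side",L+ex*.022*sx),(proj("side",L+ex*.022*sx)+.5-[255,185])*13)
print((proj("side",L+ex*.001)-proj("side",L)),(proj("side",L+ey*.001)-proj("side",L)))
```

```text
0.02 1 -1 [269.6 211. ] crop [195.8 344.4]
0.02 1 1 [275.9 224. ] crop [278.2 513.4]
0.02 -1 1 [300.5 214.4] crop [597.8 388.8]
0.02 -1 -1 [293.8 201.7] crop [511.2 223.7]
0.034 1 -1 [269.4 207.9] crop [193.7 304.7]
0.034 1 1 [275.8 221. ] crop [277.1 475. ]
0.034 -1 1 [300.7 211.4] crop [600.7 349.4]
0.034 -1 -1 [294.  198.6] crop [512.9 182.9]
line [277.4 227.2] [297.4 554.5]
line [294.5 220.4] [520.3 467.3]
[-0.4  0.2] [0.2 0.3]
```

Run:
```python
from h import *
s=cv2.imread("pics/s9.png")
x,y,w,h,k=262,190,46,46,13
c=s[y:y+h,x:x+w].astype(float);c=np.clip((c-10)*1.9,0,255).astype(np.uint8)
o=cv2.resize(c,None,fx=k,fy=k,interpolation=0)
a=np.radians(13.76);ex=np.array([np.cos(a),np.sin(a),0]);ey=np.array([-np.sin(a),np.cos(a),0])
C=np.array([.5096,.0209,.1123])
P=lambda X:tuple(int(v) for v in np.round((proj("side",X)+.5-[x,y])*k))
for z in(.02,.034):
  q=[P(C+ex*.03*sx+ey*.018*sy+[0,0,z]) for sx,sy in((1,-1),(1,1),(-1,1),(-1,-1))]
  for i in range(4): cv2.line(o,q[i],q[(i+1)%4],(0,0,255) if z<.03 else (0,255,0),1)
for sx in(1,-1):
  for sy in (1,-1):cv2.line(o,P(C+[0,0,.034]+ex*.016*sx+ey*.01*sy),P(C+[0,0,.079]+ex*.016*sx+ey*.01*sy),(255,0,255),1)
cv2.imwrite("pics/b6.png",o); print(-np.asarray(M["side"]["R"]).T@np.asarray(M["side"]["t"]))
```

```text
[0.60069165 0.50536019 1.02623211]
```

View pics/b6.png

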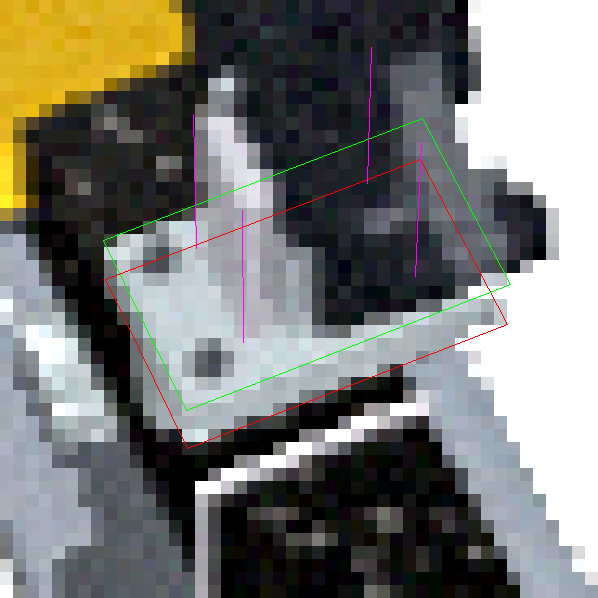

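Run:
```python
from h import *
np.set_printoptions(precision=2,suppress=True)
s=cv2.cvtColor(cv2.imread("pics/s9.png"),cv2.COLOR_BGR2GRAY).astype(float)
a=np.radians(13.76);ex=np.array([np.cos(a),np.sin(a),0]);ey=np.array([-np.sin(a),np.cos(a),0])
C=np.array([.5096,.0209,.1123])
A=proj("side",C+ex*.03+ey*.018+[0,0,.02]);B=proj("side",C-ex*.03+ey*.018+[0,0,.02])
r=[]
for u in range(278,292):
    v=np.interp(u,[A[0],B[0]],[A[1],B[1]]); c=s[:,u]; v0=int(round(v))
    hi=np.median(c[v0-4:v0-1]);lo=c[v0+1:v0+4].min();th=(hi+lo)/2
    for j in range(v0-4,v0+4):
        if c[j]>=th>c[j+1]: r.append((u,j+(c[j]-th)/(c[j]-c[j+1])-v));break
print("edge minus pred",np.array(r)[:,1], np.mean(np.array(r)[:,1]))
# left boundary: bottom-left edge rows
A2=proj("side",C+ex*.03-ey*.018+[0,0,.02]);r=[]
for vv in range(212,222):
    u=np.interp(vv,[A2[1],A[1]],[A2[0],A[0]]);row=s[vv];u0=int(round(u));hi=np.median(row[u0+2:u0+5]);lo=row[u0-4:u0].min();th=(hi+lo)/2
    for j in range(u0+3,u0-4,-1):
        if row[j]>=th>row[j-1]: r.append(j-(row[j]-th)/(row[j]-row[j-1])-u);break
print("left",np.array(r),np.mean(r))
# right end
B2=proj("side",C-ex*.03+ey*.018+[0,0,.027]);print(B2,s[211:217,296:304])
# line rows now
for u in (279,282,285,288,291): 
    c=s[217:232,u]; print(u, c.astype(int))
# sensitivity
p=C+ey*.018+[0,0,.02]
for d in(ex,ey,np.array([0,0,1])):print(proj("side",p+d*.001)-proj("side",p))
```

```text
edge minus pred [ 0.29 -0.12 -0.14 -0.35  0.19  0.3  -0.14 -0.24  0.04  0.    0.01 -0.24
  0.13  0.29] 0.0021403182232769984
left [-0.07  0.13  0.45  0.28 -0.13 -0.67 -1.21 -1.27 -1.59 -1.78] -0.586617725449105
[300.6 212.9] [[ 30.  51.  48. 117. 114. 211. 233. 229.]
 [ 26.  69. 192. 197. 161. 218. 228. 225.]
 [116. 118. 114. 100. 117. 211. 223. 223.]
 [104. 100. 100.  85. 115. 209. 224. 224.]
 [100.  94. 151. 156. 211. 225. 222. 223.]
 [ 97. 145. 225. 228. 224. 224. 222. 223.]]
279 [ 81  94 121 121 107 107  38  14   2 155 116  29   1   2  14]
282 [126 119 108 107 107  45   6   7 165  95  22  24  48  24  11]
285 [122 109 106  78  14   8  77 169  66  53  28   8  20  10  48]
288 [108 111  74  22  10  77 164  57  14  13  11   6  14  18  17]
291 [106  77  17   5  91 114  37  19  12   5  11  20  69  58  28]
[-0.41  0.16]
[0.18 0.36]
[ 0.   -0.21]
```

Run:
```python
from h import *
np.set_printoptions(precision=4,suppress=True)
ex=np.array([np.cos(np.radians(14)),np.sin(np.radians(14))]);ey=np.array([-ex[1],ex[0]])
def cen(im,u,v,r=2):
    g=cv2.cvtColor(im,cv2.COLOR_BGR2GRAY).astype(float)[v-r:v+r+1,u-r:u+r+1]
    w=np.clip(np.percentile(g,70)-g,0,None);yy,xx=np.mgrid[-r:r+1,-r:r+1];return u+(w*xx).sum()/w.sum(),v+(w*yy).sum()/w.sum()
s0=cv2.imread("pics/side0.png");t0=cv2.imread("pics/top0.png");s9=cv2.imread("pics/s9.png")
S=lambda px,o,k:tuple(int(v) for v in np.round(np.array(px)/k+np.array(o)-.5))
T=np.array([.4844,.3187])
for n,im,o,pts in(("side",s0,(292,328),[(218,310),(275,428),(515,320)]),("top",t0,(135,195),[(368,200),(405,380),(313,398)])):
    for p in pts:
        c=cen(im,*S(p,o,12));w=onz(n,c,.046)[:2]-T;print(n,np.round(c,2),"ex,ey",w@ex*1e3,w@ey*1e3)
T=np.array([.5096,.0209])
for p in[(160,258),(213,357)]:
    c=cen(s9,*S(p,(262,190),13));w=onz("side",c,.1463)[:2]-T;print("now",np.round(c,2),w@ex*1e3,w@ey*1e3)
```

```text
side [309.62 353.37] ex,ey 23.22053137144192 -10.357229900399133
side [314.8  362.94] ex,ey 21.76701972694904 11.350916219753977
side [333.89 354.03] ex,ey -22.63009554192082 11.243019203034754
top [164.98 210.96] ex,ey 25.111226593775395 -12.25011757748695
top [168.1  225.95] ex,ey -21.36097145441751 -12.878660233770562
top [160.88 228.49] ex,ey -24.090737607842303 9.347719110850049
now [273.35 208.69] 22.662080366456703 -12.784947936880371
now [277.69 217.28] 22.57832919069301 10.98160100024307
```

The measurements agree. The hole pattern and front edge put the nose centre at the TCP to within about 0.5 mm along x. The line's mid-point in the same view lies at (0.5072, 0.0224), 2 mm off along each axis.

```bash
python3 go.py 0.5072 0.0224 0.150 103.85
```

```text
t17.38 at [0.5096 0.0209 0.1718] yaw 103.76 tilt [0.0012 0.0002] F [ 0.8 -0.3 -4.2] w0.229 shift [ 2.1 -2.  21.8] roll -0.0016 q [-0.36  0.3   0.24  2.03 -0.1   0.81  1.74]
```

arm_command:
  series:
    - [14, [2, -2, 3], -0.0016]
    - [14, [2, -2, 8], -0.0016]
    - [14, [2, -2, 12], -0.0016]
    - [14, [2, -2, 15], -0.0016]
    - [14, [2, -2, 17], -0.0016]
    - [14, [2, -2, 17], -0.0016]
    - [14, [2, -2, 17], -0.0016]

```text
t: 18.25
eef_pos: [0.5068, 0.0223, 0.1543]
tool_rot: [0.0, 0.617, 0.787, 0.0]
contact_force: [-0.5, -0.0, -3.6]
gripper_width: 0.225
```

```bash
python3 go.py 0.5072 0.0224 0.150 103.85
```

```text
t18.25 at [0.5068 0.0223 0.1543] yaw 103.85 tilt [0.0002 0.0001] F [-0.5 -0.  -3.6] w0.225 shift [-0.   0.4  4.3] roll 0.0 q [-0.36  0.33  0.23  2.05 -0.11  0.77  1.75]
```

arm_command:
  series:
    - [14, [0, 0.4, 1.5], 0]
    - [14, [0, 0.4, 3], 0]
    - [14, [0, 0.4, 4.3], 0]
    - [14, [0, 0.4, 4.3], 0]
    - [14, [0, 0.4, 4.3], 0]
    - [14, [0, 0.4, 4.3], 0]

```text
t: 19.0
eef_pos: [0.5071, 0.0224, 0.1499]
tool_rot: [0.0, 0.617, 0.787, 0.0]
contact_force: [0.4, 0.4, -3.2]
gripper_width: 0.225
```

```bash
python3 go.py 0.5072 0.0224 0.150 103.85;python3 - <<'E'
from h import *
from station import read_camera
s=read_camera("side");t=read_camera("top");cv2.imwrite("pics/s10.png",s);cv2.imwrite("pics/t10.png",t)
x,y,w,h,k=258,190,50,46,13
c=np.clip((s[y:y+h,x:x+w].astype(float)-10)*1.9,0,255).astype(np.uint8)
o=cv2.resize(c,None,fx=k,fy=k,interpolation=0)
a=np.radians(13.85);ex=np.array([np.cos(a),np.sin(a),0]);ey=np.array([-np.sin(a),np.cos(a),0])
from station import status
C=np.array(status.get_obs()["eef_pos"])-[0,0,.0593]
P=lambda X:tuple(int(v) for v in np.round((proj("side",X)+.5-[x,y])*k))
for z in(.02,.034):
  q=[P(C+ex*.03*sx+ey*.018*sy+[0,0,z]) for sx,sy in((1,-1),(1,1),(-1,1),(-1,-1))]
  for i in range(4): cv2.line(o,q[i],q[(i+1)%4],(0,0,255) if z<.03 else (0,255,0),1)
cv2.imwrite("pics/b7.png",o)
E
```

```text
t19.00 at [0.5071 0.0224 0.1499] yaw 103.85 tilt [0.0001 0.0001] F [ 0.4  0.4 -3.2] w0.225 shift [-0.1  0.1 -0.1] roll 0.0 q [-0.36  0.33  0.23  2.06 -0.11  0.76  1.75]
```

View pics/b7.png

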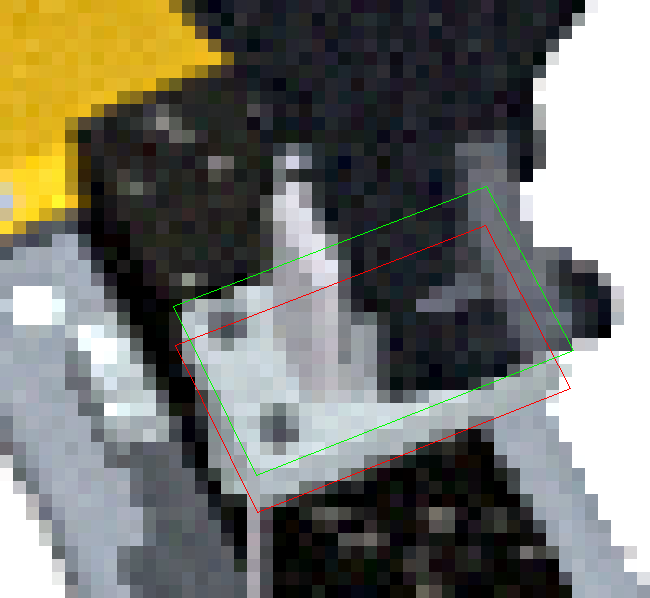

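View pics/s10.png

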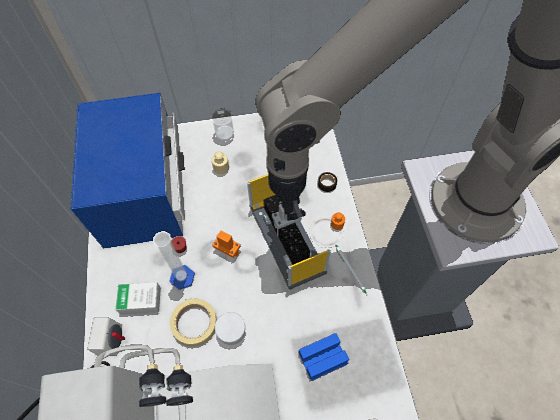

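Run:
```python
from h import *
np.set_printoptions(precision=2,suppress=True)
im=cv2.imread("pics/s10.png");s=cv2.cvtColor(im,cv2.COLOR_BGR2GRAY).astype(float)
a=np.radians(13.85);ex=np.array([np.cos(a),np.sin(a),0]);ey=np.array([-np.sin(a),np.cos(a),0])
C=np.array([.5071,.0224,.0906])
A=proj("side",C+ex*.03+ey*.018+[0,0,.02]);B=proj("side",C-ex*.03+ey*.018+[0,0,.02]);r=[]
for u in range(280,294):
    v=np.interp(u,[A[0],B[0]],[A[1],B[1]]);c=s[:,u];v0=int(round(v));hi=np.median(c[v0-4:v0-1]);lo=c[v0+1:v0+4].min();th=(hi+lo)/2
    for j in range(v0-4,v0+4):
        if c[j]>=th>c[j+1]: r.append(j+(c[j]-th)/(c[j]-c[j+1])-v);break
print(np.array(r),np.mean(r))
def cen(u,v,q=2):
    g=s[v-q:v+q+1,u-q:u+q+1];w=np.clip(np.percentile(g,70)-g,0,None);yy,xx=np.mgrid[-q:q+1,-q:q+1];return u+(w*xx).sum()/w.sum(),v+(w*yy).sum()/w.sum()
for p in((275,214),(279,222)):
    c=cen(*p);w=onz("side",c,C[2]+.034)-C;print(c,w@ex*1e3,w@ey*1e3)
for p in((.5072,.0222,.08),):
    w=np.array(p)-C;print("line rel",w@ex*1e3,w@ey*1e3)
```

```text
[ 0.   -0.19 -0.09  0.03  0.14  0.18 -0.24 -0.21 -0.04  0.18 -0.17 -0.06
  0.31 -0.02] -0.013303063852737702
(np.float64(274.5126561999359), np.float64(213.41364947132328)) 22.733144455989198 -13.81334690872418
(np.float64(278.99532710280374), np.float64(222.30841121495328)) 22.566334157084185 11.104109705124298
line rel 0.04921640680901385 -0.21812323420673682
```

The front-edge residual is 0.0 px, and the line lies within about 0.3 mm of the nose centre. I'll check the bystanders and the tray in the top view, and that the arm is at rest.

View pics/t10.png

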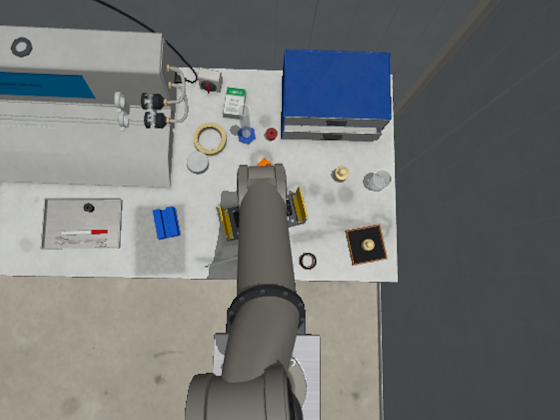

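arm_command:
  series:
    - [14, [0, 0, 0], 0]
    - [14, [0, 0, 0], 0]
    - [14, [0, 0, 0], 0]
    - [14, [0, 0, 0], 0]

```text
t: 19.6
eef_pos: [0.5071, 0.0225, 0.1499]
tool_rot: [-0.0, 0.617, 0.787, 0.0]
contact_force: [-0.1, -0.2, -4.3]
gripper_width: 0.228
```

```bash
python3 go.py 0.5072 0.0224 0.150 103.85
```

```text
t19.60 at [0.5071 0.0225 0.1499] yaw 103.85 tilt [-0.      0.0001] F [-0.1 -0.2 -4.3] w0.228 shift [-0.1  0.1 -0.1] roll 0.0001 q [-0.36  0.33  0.23  2.06 -0.11  0.76  1.75]
```

The weight is upright in the tray (368,245), the large weight (341,173), beaker (377,181) and tin (198,162) are where they were, and the arm is at rest.

```bash
python3 -c "
from station import bot
print(bot.hand_in())"
```

```text
the job is handed in; nothing more can be done
None
```

I took the brass weight off the beam and stood it upright in the tray. I then carried the nose over the guards at about 17 cm edge height. It is now held still over the white line, and I handed the job in at 19.6 s.

**Nose position:** In the side view the nose centre is within about 0.3 mm of the line's mid-point. It is turned 13.85°, against 13.7–13.9° measured for the line, with no measurable tilt. Its edge is at about z = 0.0906 m, roughly 1 cm above the beam top, taking the edge as 12 mm above the bench in the rest.

**Contact:** The wrist force stayed at about 4 N, the nose's own weight, so nothing suggests it touched the beam or jig.

**Other things:** In the last top view the weight stands in the tray, and the big weight, beaker and tin are where they were. After the weight came off, the line measured where it had before. I could not re-measure it at the end because the flange covers it.

**Disagreements:**
- The two cameras differed by about 3 mm on the line and on the nose. I used the side view for the final alignment because it matched the arm's own position there to about 1 mm, and the arm hid the nose in the top view.
- The flange-hole check suggests the nose may be about 1 mm off across the line, which the front-edge check does not show.
- The flange's left edge fitted its expected outline up to 1.8 px worse than its other edges at the earlier 3 cm check.

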